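# Fit out a staining jar with its slide carrier

### The job

Get the staining jar on the microscopy bench ready. First scrub it with the bottle brush, three strokes, each right down to the post in the jar's bottom and back up to the mouth, and stand the brush back in its stand. Then find by trial the one slide carrier that nests fully down in the jar and leave it seated there, and push every other carrier on the bench through the sprung flap into the reject bin, with the flap shut at the end; keep the jar upright about where it stands and leave the other things alone.

Things in the scene. Friction and masses are not known exactly. Their poses are not given: they have to be found in the camera images.
- jar_a: One of three clear glass jars; only one is present. Round, open top, 90 mm tall, wall 4 mm, bore 56 to 76 mm, floor 6 mm thick; a post 10 to 36 mm across stands 18 mm high in the middle of the floor. Loose, 0.55 kg. Origin: centre of underside. The one carrier that fits (3 mm play all round, 4 mm round the post) sinks until its underside is on the jar floor, 6 mm above the bench.
- jar_b: One of three clear glass jars; only one is present. Round, open top, 90 mm tall, wall 4 mm, bore 56 to 76 mm, floor 6 mm thick; a post 10 to 36 mm across stands 18 mm high in the middle of the floor. Loose, 0.55 kg. Origin: centre of underside. A wrong carrier stops with its underside 24 mm above the bench, on the post, or 90 mm, on the rim.
- jar_c: One of three clear glass jars; only one is present. Round, open top, 90 mm tall, wall 4 mm, bore 56 to 76 mm, floor 6 mm thick; a post 10 to 36 mm across stands 18 mm high in the middle of the floor. Loose, 0.55 kg. Origin: centre of underside. Exactly one of the carriers present fits the jar present; which one is found by trying.
- blue (a point): Blue slide carrier (always present): plastic drum 50 to 70 mm across, 60 mm tall, with a white upright stem 16 mm in diameter on top (grasp here), 135 mm tall in all, 0.22 kg, loose, upright. Its underside may have a hollow 26 mm deep that goes over a jar's post. Point: on the axis, 67.5 mm above its underside; z up the stem.
- green (a point): Green slide carrier (always present): plastic drum 50 to 70 mm across, 60 mm tall, with a white upright stem 16 mm in diameter on top (grasp here), 135 mm tall in all, 0.22 kg, loose, upright. Its underside may have a hollow 26 mm deep that goes over a jar's post. Point: on the axis, 67.5 mm above its underside; z up the stem.
- yellow (a point): Yellow slide carrier (always present): plastic drum 50 to 70 mm across, 60 mm tall, with a white upright stem 16 mm in diameter on top (grasp here), 135 mm tall in all, 0.22 kg, loose, upright. Its underside may have a hollow 26 mm deep that goes over a jar's post. Point: on the axis, 67.5 mm above its underside; z up the stem.
- red (a point): Red slide carrier (not always present): plastic drum 50 to 70 mm across, 60 mm tall, with a white upright stem 16 mm in diameter on top (grasp here), 135 mm tall in all, 0.22 kg, loose, upright. Its underside may have a hollow 26 mm deep that goes over a jar's post. Point: on the axis, 67.5 mm above its underside; z up the stem.
- orange (a point): Orange slide carrier (not always present): plastic drum 50 to 70 mm across, 60 mm tall, with a white upright stem 16 mm in diameter on top (grasp here), 135 mm tall in all, 0.22 kg, loose, upright. Its underside may have a hollow 26 mm deep that goes over a jar's post. Point: on the axis, 67.5 mm above its underside; z up the stem.
- brush_mid (a point): Middle of the bottle brush, on its axis, 95 mm above its lower end. 190 mm long, 0.09 kg, rigid: bristle head 30 mm in diameter over the lowest 75 mm, thin wire to 100 mm, wooden handle 22 mm in diameter from 100 to 190 mm. Stands upright in its stand; z points up the handle.
- brush_tip (a point): Centre of the brush's lower (bristle) end; same axes as brush_mid.
- stand: White brush stand, fixed: square foot 90 mm wide, 6 mm thick, with an upright round tube, bore 40 mm, outside 48 mm, rim 80 mm above the bench; inner floor 6 mm above the bench. Origin: centre of its underside; z up.
- bin: Reject bin on the floor at the bench's right edge, fixed: yellow, grey top 150 mm above the bench, with a square opening 110 mm wide closed by the red flap. Origin: centre of the opening, level with the top; axes as the world's. It reaches -150 to +150 mm in x and -360 to +85 mm in y from there. Inside, a slick ramp 130 to 210 mm under the opening leads carriers away towards -y.
- flap (a joint): Angle of the bin's red sprung flap, 104 mm square: 0 shut, up to 1.5 rad hanging down inside. Hinged along y at the side of the opening nearer the robot (54 mm to -x of the bin's origin), opens downward. A weak spring (0.3 N at its middle at first, 0.5 N at its edge wide open) shuts it; a carrier let go half-way through it falls in.
- dropper: Bystander, to be left alone: amber dropper bottle, 32 mm across, 85 mm tall. Origin: centre of its underside.
- slide_box: Bystander, to be left alone: white slide box, 100 x 85 x 30 mm. Origin: centre of its underside.
- pen_tray: Bystander, to be left alone: low open paper-white tray, 90 x 120 x 22 mm. Origin: centre of its underside.
- label_roll: Bystander, to be left alone: standing roll of white labels, 72 mm across, 50 mm tall. Origin: centre of its underside.
- phone: Bystander, to be left alone: black phone lying flat, 75 x 150 x 9 mm. Origin: centre of its underside.
- reagent: Bystander, to be left alone: white reagent bottle with blue cap, 60 mm across, 130 mm tall. Origin: centre of its underside.

How it is judged (in metres and radians):
On the way, in this order (a step that is already met when the one before it is completed fails the run):
1. first stroke: brush down to the bottom of the jar (((z of brush_tip in the frame of jar_a between 0 and 0.042 m and x of brush_tip in the frame of jar_a between -0.03 and 0.03 m and y of brush_tip in the frame of jar_a between -0.03 and 0.03 m) or (z of brush_tip in the frame of jar_b between 0 and 0.042 m and x of brush_tip in the frame of jar_b between -0.03 and 0.03 m and y of brush_tip in the frame of jar_b between -0.03 and 0.03 m) or (z of brush_tip in the frame of jar_c between 0 and 0.042 m and x of brush_tip in the frame of jar_c between -0.03 and 0.03 m and y of brush_tip in the frame of jar_c between -0.03 and 0.03 m))).
2. first stroke: brush drawn back up to the mouth (((z of brush_tip in the frame of jar_a above 0.072 m and x of brush_tip in the frame of jar_a between -0.03 and 0.03 m and y of brush_tip in the frame of jar_a between -0.03 and 0.03 m) or (z of brush_tip in the frame of jar_b above 0.072 m and x of brush_tip in the frame of jar_b between -0.03 and 0.03 m and y of brush_tip in the frame of jar_b between -0.03 and 0.03 m) or (z of brush_tip in the frame of jar_c above 0.072 m and x of brush_tip in the frame of jar_c between -0.03 and 0.03 m and y of brush_tip in the frame of jar_c between -0.03 and 0.03 m))).
3. second stroke: brush down to the bottom of the jar (((z of brush_tip in the frame of jar_a between 0 and 0.042 m and x of brush_tip in the frame of jar_a between -0.03 and 0.03 m and y of brush_tip in the frame of jar_a between -0.03 and 0.03 m) or (z of brush_tip in the frame of jar_b between 0 and 0.042 m and x of brush_tip in the frame of jar_b between -0.03 and 0.03 m and y of brush_tip in the frame of jar_b between -0.03 and 0.03 m) or (z of brush_tip in the frame of jar_c between 0 and 0.042 m and x of brush_tip in the frame of jar_c between -0.03 and 0.03 m and y of brush_tip in the frame of jar_c between -0.03 and 0.03 m))).
4. second stroke: brush drawn back up to the mouth (((z of brush_tip in the frame of jar_a above 0.072 m and x of brush_tip in the frame of jar_a between -0.03 and 0.03 m and y of brush_tip in the frame of jar_a between -0.03 and 0.03 m) or (z of brush_tip in the frame of jar_b above 0.072 m and x of brush_tip in the frame of jar_b between -0.03 and 0.03 m and y of brush_tip in the frame of jar_b between -0.03 and 0.03 m) or (z of brush_tip in the frame of jar_c above 0.072 m and x of brush_tip in the frame of jar_c between -0.03 and 0.03 m and y of brush_tip in the frame of jar_c between -0.03 and 0.03 m))).
5. third stroke: brush down to the bottom of the jar (((z of brush_tip in the frame of jar_a between 0 and 0.042 m and x of brush_tip in the frame of jar_a between -0.03 and 0.03 m and y of brush_tip in the frame of jar_a between -0.03 and 0.03 m) or (z of brush_tip in the frame of jar_b between 0 and 0.042 m and x of brush_tip in the frame of jar_b between -0.03 and 0.03 m and y of brush_tip in the frame of jar_b between -0.03 and 0.03 m) or (z of brush_tip in the frame of jar_c between 0 and 0.042 m and x of brush_tip in the frame of jar_c between -0.03 and 0.03 m and y of brush_tip in the frame of jar_c between -0.03 and 0.03 m))).
6. third stroke: brush drawn back up to the mouth (((z of brush_tip in the frame of jar_a above 0.072 m and x of brush_tip in the frame of jar_a between -0.03 and 0.03 m and y of brush_tip in the frame of jar_a between -0.03 and 0.03 m) or (z of brush_tip in the frame of jar_b above 0.072 m and x of brush_tip in the frame of jar_b between -0.03 and 0.03 m and y of brush_tip in the frame of jar_b between -0.03 and 0.03 m) or (z of brush_tip in the frame of jar_c above 0.072 m and x of brush_tip in the frame of jar_c between -0.03 and 0.03 m and y of brush_tip in the frame of jar_c between -0.03 and 0.03 m))).
7. brush standing in its stand again (horizontal distance between brush_tip and stand below 0.016 m and z of brush_tip in the frame of stand below 0.02 m and angle between brush_tip's own z axis and vertical below 0.25 rad and contact force between brush and the fingers below 0.05 N), for 0.2 s.
8. the carrier that fits is nested fully down in the jar ((((z of blue in the frame of jar_a below 0.0815 m and horizontal distance between blue and jar_a below 0.012 m) or (z of blue in the frame of jar_b below 0.0815 m and horizontal distance between blue and jar_b below 0.012 m) or (z of blue in the frame of jar_c below 0.0815 m and horizontal distance between blue and jar_c below 0.012 m)) or ((z of green in the frame of jar_a below 0.0815 m and horizontal distance between green and jar_a below 0.012 m) or (z of green in the frame of jar_b below 0.0815 m and horizontal distance between green and jar_b below 0.012 m) or (z of green in the frame of jar_c below 0.0815 m and horizontal distance between green and jar_c below 0.012 m)) or ((z of yellow in the frame of jar_a below 0.0815 m and horizontal distance between yellow and jar_a below 0.012 m) or (z of yellow in the frame of jar_b below 0.0815 m and horizontal distance between yellow and jar_b below 0.012 m) or (z of yellow in the frame of jar_c below 0.0815 m and horizontal distance between yellow and jar_c below 0.012 m)) or ((z of red in the frame of jar_a below 0.0815 m and horizontal distance between red and jar_a below 0.012 m) or (z of red in the frame of jar_b below 0.0815 m and horizontal distance between red and jar_b below 0.012 m) or (z of red in the frame of jar_c below 0.0815 m and horizontal distance between red and jar_c below 0.012 m)) or ((z of orange in the frame of jar_a below 0.0815 m and horizontal distance between orange and jar_a below 0.012 m) or (z of orange in the frame of jar_b below 0.0815 m and horizontal distance between orange and jar_b below 0.012 m) or (z of orange in the frame of jar_c below 0.0815 m and horizontal distance between orange and jar_c below 0.012 m)))), for 0.2 s.
At the end, for the whole second after the job is handed in: Fitting carrier in the jar: underside within 8 mm of the jar floor, 12 mm of its axis. All others in the bin, over 100 mm below its top; flap under 0.15 rad. Brush in stand: within 16 mm of its axis, tilt under 0.25. Jar at rest, upright to 0.1 rad, within 80 mm of its start (horizontal distance between brush_tip and stand below 0.016 m and z of brush_tip in the frame of stand below 0.02 m and angle between brush_tip's own z axis and vertical below 0.25 rad and (((z of blue in the frame of jar_a below 0.0815 m and horizontal distance between blue and jar_a below 0.012 m) or (z of blue in the frame of jar_b below 0.0815 m and horizontal distance between blue and jar_b below 0.012 m) or (z of blue in the frame of jar_c below 0.0815 m and horizontal distance between blue and jar_c below 0.012 m)) or ((z of green in the frame of jar_a below 0.0815 m and horizontal distance between green and jar_a below 0.012 m) or (z of green in the frame of jar_b below 0.0815 m and horizontal distance between green and jar_b below 0.012 m) or (z of green in the frame of jar_c below 0.0815 m and horizontal distance between green and jar_c below 0.012 m)) or ((z of yellow in the frame of jar_a below 0.0815 m and horizontal distance between yellow and jar_a below 0.012 m) or (z of yellow in the frame of jar_b below 0.0815 m and horizontal distance between yellow and jar_b below 0.012 m) or (z of yellow in the frame of jar_c below 0.0815 m and horizontal distance between yellow and jar_c below 0.012 m)) or ((z of red in the frame of jar_a below 0.0815 m and horizontal distance between red and jar_a below 0.012 m) or (z of red in the frame of jar_b below 0.0815 m and horizontal distance between red and jar_b below 0.012 m) or (z of red in the frame of jar_c below 0.0815 m and horizontal distance between red and jar_c below 0.012 m)) or ((z of orange in the frame of jar_a below 0.0815 m and horizontal distance between orange and jar_a below 0.012 m) or (z of orange in the frame of jar_b below 0.0815 m and horizontal distance between orange and jar_b below 0.012 m) or (z of orange in the frame of jar_c below 0.0815 m and horizontal distance between orange and jar_c below 0.012 m))) and (((z of blue in the frame of jar_a below 0.0815 m and horizontal distance between blue and jar_a below 0.012 m) or (z of blue in the frame of jar_b below 0.0815 m and horizontal distance between blue and jar_b below 0.012 m) or (z of blue in the frame of jar_c below 0.0815 m and horizontal distance between blue and jar_c below 0.012 m)) or (z of blue in the frame of bin below -0.1 m and x of blue in the frame of bin between -0.15 and 0.15 m and y of blue in the frame of bin between -0.36 and 0.085 m)) and (((z of green in the frame of jar_a below 0.0815 m and horizontal distance between green and jar_a below 0.012 m) or (z of green in the frame of jar_b below 0.0815 m and horizontal distance between green and jar_b below 0.012 m) or (z of green in the frame of jar_c below 0.0815 m and horizontal distance between green and jar_c below 0.012 m)) or (z of green in the frame of bin below -0.1 m and x of green in the frame of bin between -0.15 and 0.15 m and y of green in the frame of bin between -0.36 and 0.085 m)) and (((z of yellow in the frame of jar_a below 0.0815 m and horizontal distance between yellow and jar_a below 0.012 m) or (z of yellow in the frame of jar_b below 0.0815 m and horizontal distance between yellow and jar_b below 0.012 m) or (z of yellow in the frame of jar_c below 0.0815 m and horizontal distance between yellow and jar_c below 0.012 m)) or (z of yellow in the frame of bin below -0.1 m and x of yellow in the frame of bin between -0.15 and 0.15 m and y of yellow in the frame of bin between -0.36 and 0.085 m)) and (((z of red in the frame of jar_a below 0.0815 m and horizontal distance between red and jar_a below 0.012 m) or (z of red in the frame of jar_b below 0.0815 m and horizontal distance between red and jar_b below 0.012 m) or (z of red in the frame of jar_c below 0.0815 m and horizontal distance between red and jar_c below 0.012 m)) or (z of red in the frame of bin below -0.1 m and x of red in the frame of bin between -0.15 and 0.15 m and y of red in the frame of bin between -0.36 and 0.085 m)) and (((z of orange in the frame of jar_a below 0.0815 m and horizontal distance between orange and jar_a below 0.012 m) or (z of orange in the frame of jar_b below 0.0815 m and horizontal distance between orange and jar_b below 0.012 m) or (z of orange in the frame of jar_c below 0.0815 m and horizontal distance between orange and jar_c below 0.012 m)) or (z of orange in the frame of bin below -0.1 m and x of orange in the frame of bin between -0.15 and 0.15 m and y of orange in the frame of bin between -0.36 and 0.085 m)) and value of joint flap below 0.15 rad and distance of each of jar_a, jar_b, jar_c from where it was at the start of the episode below 0.08 m and angle between each of jar_a, jar_b, jar_c's own z axis and vertical below 0.1 rad and linear speed of each of jar_a, jar_b, jar_c below 0.02 m/s); the robot touches nothing.
It fails at once if the glass jar is tipped over (angle between any of jar_a, jar_b, jar_c's own z axis and vertical above 0.5 rad).
It fails at once if a bystander on the bench is pushed away by more than 40 mm (distance of any of dropper, slide_box, pen_tray, label_roll, phone, reagent from where it was at the start of the episode above 0.04 m).
Of jar_a, jar_b, jar_c only 1 to 1 are there at a start; the rules pass over those that are not, and their reading is None.
Of car_red, car_orange only 1 to 2 are there at a start; the rules pass over those that are not, and their reading is None.
At some moment in a run one of car_blue, car_green, car_yellow, car_red, car_orange may be knocked a few centimetres aside while the robot is not near it.
It also fails if it takes over 210 s, if anything falls off the work surface, if the arm or the gripper's body presses on something with over 40 N, if the wrist force passes 120 N, or if a joint passes its speed limit or range.

### The arm

A 6-joint arm with a two-finger parallel gripper is mounted at the origin on the work surface. World frame = base frame: x ahead of the robot, y to its left, z up, the work surface at z = 0. Lengths are in mm, angles in rad, forces in N, time in s.
With the tool pointing down it reaches from about 275 to 825 mm from the base axis. Payload 5.2 kg.
Tool frame: the origin (TCP) lies at the very end of the fingers, on their centre line; the grasp point (between the pads) lies 19 mm behind it; z points along the fingers, y is the direction in which the jaws open and shut (so a half turn about z gives the same grasp; the last joint's range is limited). The gripper opens to 93 mm and grips with 3 to 60 N. Pads are 15 mm wide; open, the fingers measure 128 mm over their backs; the gripper's body (75 mm by 188 mm) begins 65 mm behind the grasp point.
Start: joints at [-1.526, 0.259, 1.535, -0, 1.348, -0.203], TCP at [134.92, -533.199, 218.653] pointing down, gripper open.
Joint ranges: [-3.14, 3.14], [-0.91, 2.08], [0.19, 2.58], [-1.22, 4.36], [0.22, 2.71], [-3.12, 3.12]. Speed limits (rad/s): [2.57, 2.57, 3.14, 3.14, 3.14, 3.14].

### API

Orientations are given as a unit quaternion [x, y, z, w].
In Python, from bench import arm gives the robot as it stands.
- The arm moves only by the shell command python3 -m inch 'ROWS' [FORCE]. ROWS is JSON, a list of rows, each a list of 7 numbers: the shift along the tool's x, y, z in cm, then the turn, a rotation vector about the tool's x, y, z in rad, then the opening, from 0 (shut) to 1 (fully open). A call has 1 to 8 rows; each row shifts and turns the commanded pose from where the row before left it, along the tool's axes as they then stand; what a row does not reach is not made up. A row lasts 1/10 s, in which the tool goes at most 50 mm and 8.59 degrees, less where a joint would pass 70% of its speed; a pose out of reach is approached as far as the arm can. A call with a gripper value outside its range is refused whole. The fingers move at their own pace and stop on an object; FORCE is the grip in N (left out, the last holds). Time passes only in rows, so rows that do not move let the fingers close. It gives the time, the measured TCP pose, the force and the opening at its end, in the units of the state.
- arm.get_state(): the state, without advancing time (a new reading comes with each control period).
- arm.grab_frame(name): name is "side" or "top" or "wrist"; returns a dict with "image" (384x512x3 uint8, blue, green, red), "fov_y" (degrees; the focal length in pixels is half the picture's height over the tangent of half this angle, whatever the lens; pixels are square), "cx", "cy" (the principal point, pixels), "dist_coeffs" ([k1, k2, p1, p2, k3] as OpenCV has them; the pictures are not rectified), "rvec" (rotation vector, rad) and "tvec" (3), from world to camera coordinates, as OpenCV has them. Camera axes: x right, y down, z forward; pixel columns grow to the right and rows downward; lengths in mm; the calibration is good to about 2 mm. A picture is of the moment at which its call begins. There is no depth.
- arm.sign_off(): hands the job in, once; it reports no verdict.
The state is a dict: "time_s": time; "joint_positions": joint angles; "qvel": joint speeds; "joint_efforts": joint torques, N m; "tcp_pos": TCP position; "orientation": TCP orientation; "force": force on the tool from outside, world axes, zero at the start; "moment": the same for the moment, N m; "gripper_width": opening from 0.0 (shut) to 1.0 (fully open).
Only numpy, scipy, OpenCV 4.12 (cv2) and the standard library are available. Lean on these libraries where they do the work, as an engineer would, in place of code of your own. Each camera call takes 0.05 s, during which the arm holds its last target. There are 200 camera calls.

## Working session

There is one attempt and no reset: what is moved stays moved. The work goes in short steps, Python scripts to look and compute and a shell command to move; the robot and the scene stay as the last step left them, time stands still between calls to the robot, and variables do not carry over. Pictures are saved under pics/ and viewed, about 12 in all and at most 16, crops included, and the job is handed in when it is done.

```bash
ls; mkdir -p pics
cat > h.py <<'E'
import cv2,numpy as np
from bench import arm
from scipy.spatial.transform import Rotation as R
def snap(name,fn=None):
    f=arm.grab_frame(name)
    if fn: cv2.imwrite('pics/'+fn,f['image'])
    return f
def K(f):
    h=f['image'].shape[0]; fl=h/2/np.tan(np.radians(f['fov_y'])/2)
    return np.array([[fl,0,f['cx']],[0,fl,f['cy']],[0,0,1.]])
def ray(f,uv):
    p=cv2.undistortPoints(np.array([[uv]],float),K(f),np.array(f['dist_coeffs'],float)).ravel()
    Rm=cv2.Rodrigues(np.array(f['rvec'],float))[0]; t=np.array(f['tvec'],float).ravel()
    d=Rm.T@np.array([p[0],p[1],1]); return -Rm.T@t, d/np.linalg.norm(d)
def atz(f,uv,z):
    c,d=ray(f,uv); return c+d*(z-c[2])/d[2]
def tri(f1,u1,f2,u2):
    c1,d1=ray(f1,u1);c2,d2=ray(f2,u2)
    s=np.linalg.lstsq(np.array([d1,-d2]).T,c2-c1,rcond=None)[0]
    a,b=c1+s[0]*d1,c2+s[1]*d2; return (a+b)/2,np.linalg.norm(a-b)
def proj(f,P):
    return cv2.projectPoints(np.array(P,float).reshape(-1,1,3),np.array(f['rvec'],float),np.array(f['tvec'],float),K(f),np.array(f['dist_coeffs'],float))[0].reshape(-1,2)
E
python3 - <<'E'
from h import *
import pickle
fs={n:snap(n,n+'0.png') for n in('side','top','wrist')}
pickle.dump(fs,open('f0.pkl','wb'))
for n,f in fs.items(): print(n,f['fov_y'],f['cx'],f['cy'],ray(f,(256,192)))
cv2.imwrite('pics/a.png',np.vstack([fs['side']['image'],fs['wrist']['image']])[:, :])
s=arm.get_state(); print(s)
print(R.from_quat(s['orientation']).as_matrix().round(3))
cv2.imwrite('pics/top_b.png',cv2.resize(fs['top']['image'],(800,600)))
cv2.imwrite('pics/side_b.png',cv2.resize(fs['side']['image'],(800,600)))
E
```

```text
pics
side 56.87221024086472 248.8674730749218 192.48286246733048 (array([490.0112441 , 687.11802621, 784.60004707]), array([ 0.06633654, -0.69025695, -0.72051704]))
top 48.64348683594291 254.85408630047115 193.36778801835442 (array([ 491.9876797 ,   37.84346788, 1372.64926282]), array([ 6.62719435e-02, -6.76977488e-04, -9.97801369e-01]))
wrist 65.2559010612045 255.0350139726702 195.45264587227564 (array([ 207.38645003, -514.82459862,  382.002619  ]), array([-0.24741386, -0.06446011, -0.9667633 ]))
{'time_s': 0.15, 'joint_positions': array([-1.52583614e+00,  2.59165940e-01,  1.53576911e+00,  1.15286723e-05,
        1.34800524e+00, -2.02819455e-01]), 'qvel': array([-0.00101154, -0.00197955, -0.00454742, -0.00046454,  0.00070202,
       -0.00166798]), 'joint_efforts': array([ 1.12494788e-03, -4.37647426e+01, -2.84233707e+01,  7.18216365e-02,
        3.79482319e-02, -8.71835186e-05]), 'tcp_pos': array([ 134.88717852, -532.80061441,  218.03900113]), 'orientation': array([ 9.92335400e-01,  1.23571843e-01,  5.87325240e-05, -6.71277130e-04]), 'force': array([-0.43938   ,  0.21200915,  0.4903579 ]), 'moment': array([-0.0125416 ,  0.07653841, -0.03824884]), 'gripper_width': 1.0006723522019902}
[[ 0.969  0.245 -0.   ]
 [ 0.245 -0.969  0.001]
 [ 0.    -0.001 -1.   ]]
```

View pics/top_b.png

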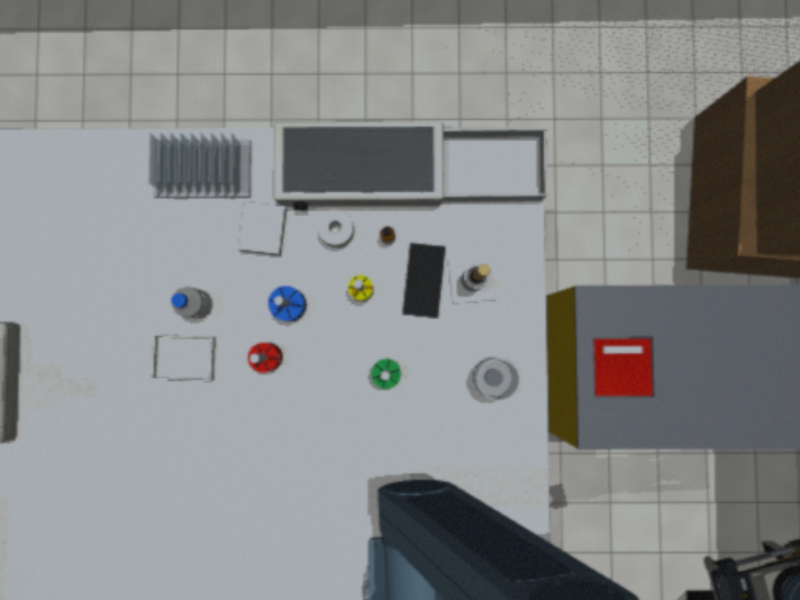

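View pics/side_b.png

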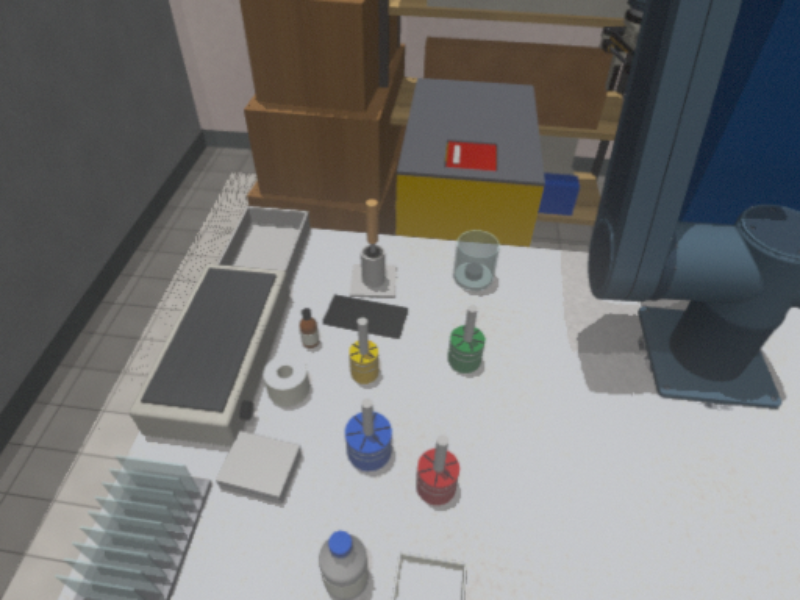

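Top view: blue (280,302), yellow (360,288), red (264,357), green (386,374), jar (495,378), brush in stand (475,276) and flap (624,366). There are four carriers and no orange. I'll enlarge both views to read the pixels more closely.

Run:
```python
from h import *
import pickle
fs=pickle.load(open('f0.pkl','rb'))
def crop(im,x0,y0,x1,y1,s,fn):
    c=cv2.resize(im[y0:y1,x0:x1],None,fx=s,fy=s,interpolation=cv2.INTER_CUBIC)
    for x in range((x0+19)//20*20,x1,20): cv2.putText(c,str(x),(int((x-x0)*s),10),0,.35,(0,0,255),1); cv2.line(c,((int((x-x0)*s)),0),(int((x-x0)*s),c.shape[0]),(200,0,200),1) if 0 else None; cv2.line(c,(int((x-x0)*s),12),(int((x-x0)*s),18),(0,0,255),1)
    for y in range((y0+19)//20*20,y1,20): cv2.putText(c,str(y),(0,int((y-y0)*s)),0,.35,(0,0,255),1); cv2.line(c,(20,int((y-y0)*s)),(26,int((y-y0)*s)),(0,0,255),1)
    cv2.imwrite('pics/'+fn,c)
crop(fs['top']['image'],150,155,350,290,4,'topc.png')
crop(fs['side']['image'],210,80,340,330,2.4,'x.png')
im=fs['side']['image']
crop(im,205,115,345,220,5.6,'s1.png'); crop(im,205,215,345,330,5.2,'s2.png')
```

```text
(no output)
```

View pics/topc.png

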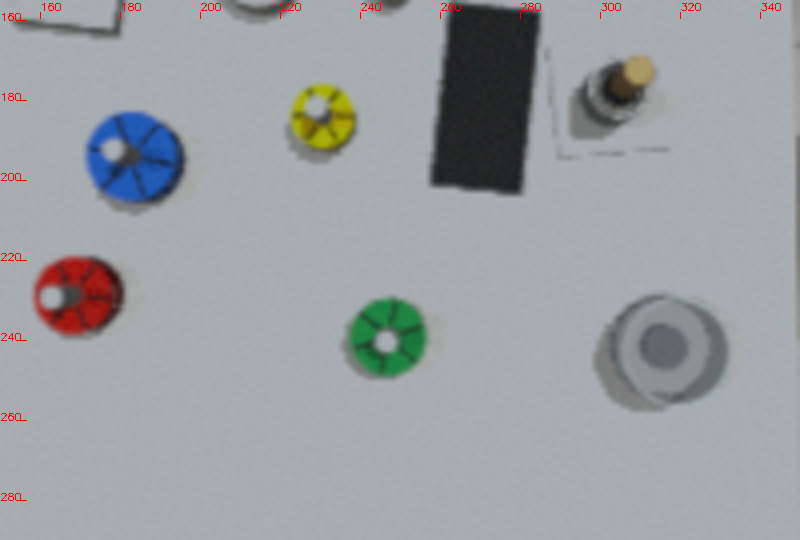

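View pics/s1.png

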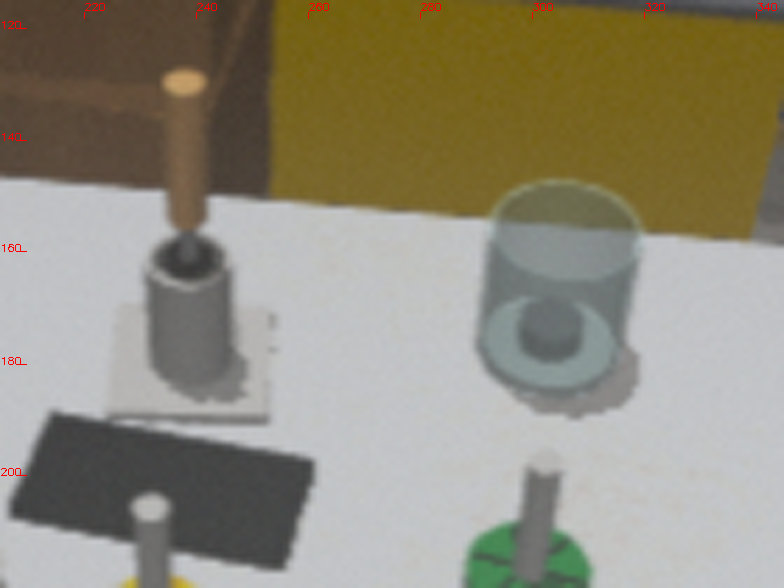

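View pics/s2.png

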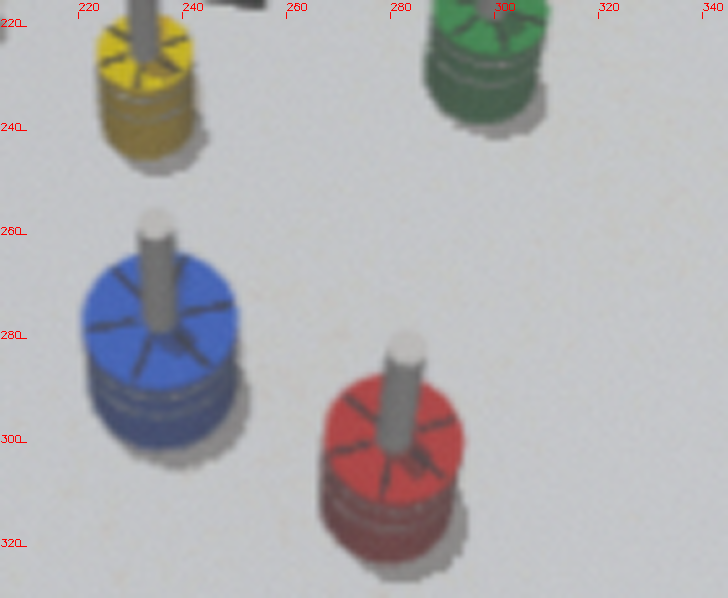

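Stem tops in the enlarged top crop: blue (113,149), yellow (318,107), red (52,297), green (386,341). The brush top is at (638,71) and the jar rim is centred near (671,349). In the side crops: brush (184,82), jar mouth (566,228), and the stem tops at yellow (151,507), green (545,461), blue (157,223), red (407,347).

Run:
```python
from h import *
import pickle
fs=pickle.load(open('f0.pkl','rb')); T,S=fs['top'],fs['side']
t=lambda x,y:(150+x/4-.4,155+y/4-.4)
s1=lambda x,y:(205+x/5.6-.4,115+y/5.6-.4)
s2=lambda x,y:(205+x/5.2-.4,215+y/5.2-.4)
P={'blue':(t(113,149),s2(157,223)),'yellow':(t(318,107),s1(151,507)),'red':(t(52,297),s2(407,347)),'green':(t(386,341),s1(545,461)),'brush':(t(638,71),s1(184,82)),'jarrim':(t(671,349),s1(566,229)),'post':(t(663,347),s1(552,315)),
'flapC':((623.5*.64,366.5*.64),(471*.64,155.5*.64))}
for k,(a,b) in P.items():
    p,e=tri(T,a,S,b); print(k,p.round(1),round(e,1))
# tube rim
print('tubetop',tri(T,t(614,91),S,s1(188,262)))
# jar diameters
a=[atz(T,t(*q),90) for q in((671,294),(671,404),(728,349))]; print('jar rim pts',[x.round(1) for x in a])
a=[atz(S,s1(*q),90) for q in((493,228),(640,235),(565,181),(565,281))]; print('jar rim side',[x.round(1) for x in a])
for n,q in dict(blue=((138,111),(138,203),(86,158),(185,160)),red=((78,257),(78,336),(35,297),(122,297)),green=((388,298),(388,377),(348,340),(427,340)),yellow=((322,84),(322,150),(291,117),(355,117))).items():
    p=[atz(T,t(*x),60) for x in q]; print(n,np.linalg.norm(p[0]-p[1]),np.linalg.norm(p[2]-p[3]))
for z in (150,): print('flap corners',[atz(T,(x*.64,y*.64),z).round(0) for x,y in((593,338),(652,336),(654,396),(596,398))])
```

```text
blue [574.1 265.4 134. ] 2.6
yellow [605.1 115.6 133.2] 1.4
red [466.7 309.1 133.1] 1.9
green [434.3  66.2 134.6] 1.8
brush [ 623.9 -111.   195.5] 1.4
jarrim [ 424.9 -146.2   93.5] 3.8
post [ 424.1 -149.5   27.7] 2.0
flapC [ 448.3 -373.9  145.2] 2.6
tubetop (array([ 622.40198277, -106.99903728,   80.60126956]), np.float64(0.3658640807291594))
jar rim pts [array([ 467.8, -147.3,   90. ]), array([ 385.6, -146.3,   90. ]), array([ 426.5, -189.6,   90. ])]
jar rim side [array([ 461.8, -145.9,   90. ]), array([ 382.9, -150.9,   90. ]), array([ 423.9, -191.7,   90. ]), array([ 422.4, -108. ,   90. ])]
blue 71.37386502513252 76.70633535500211
red 60.66270585310263 67.04466372959949
green 60.450617741758656 60.7371740259689
yellow 51.34123047205708 49.62185422822347
flap corners [array([ 502., -318.,  150.]), array([ 506., -426.,  150.]), array([ 396., -427.,  150.]), array([ 393., -321.,  150.])]
```

Everything triangulates well and the heights agree: stems about 134, brush about 195, jar at (425,-147). I'll move over to the brush, stopping high for a wrist check.

```bash
python3 -m inch '[[0,0,-2,0,0,0.124,1],[0,0,-2,0,0,0.124,1],[3,-2.6,0,0,0,0,1],[3,-2.6,0,0,0,0,1],[3,-2.6,0,0,0,0,1],[3,-2.6,0,0,0,0,1],[3,-2.6,0,0,0,0,1],[3,-2.6,0,0,0,0,1]]' 15 && python3 -m inch '[[3,-2.6,0,0,0,0,1],[3,-2.6,0,0,0,0,1],[3,-2.6,0,0,0,0,1],[3,-2.6,0,0,0,0,1],[3,-2.6,0,0,0,0,1],[3,-2.6,0,0,0,0,1],[0,0,0,0,0,0,1],[0,0,0,0,0,0,1]]'
python3 - <<'E'
from h import *
import pickle
f=snap('wrist','w1.png'); g=snap('top'); s=snap('side')
pickle.dump((f,g,s),open('f1.pkl','wb'))
print(R.from_quat(arm.get_state()['orientation']).as_matrix().round(3), ray(f,(256,192)))
E
```

```text
time_s: 0.95
tcp_pos: [315.9, -375.9, 258.5]
orientation: [1.0, -0.0, -0.0, -0.0]
force: [-0.2, -0.5, -0.0]
gripper_width: 1.004
time_s: 1.75
tcp_pos: [495.1, -220.6, 258.1]
orientation: [1.0, 0.001, -0.001, -0.0]
force: [0.0, -0.8, -0.2]
gripper_width: 0.996
[[ 1.    -0.001 -0.001]
 [-0.001 -1.    -0.   ]
 [-0.001  0.    -1.   ]] (array([ 570.02715212, -220.52876062,  422.12121264]), array([-0.25712279, -0.00342089, -0.96637269]))
```

View pics/w1.png

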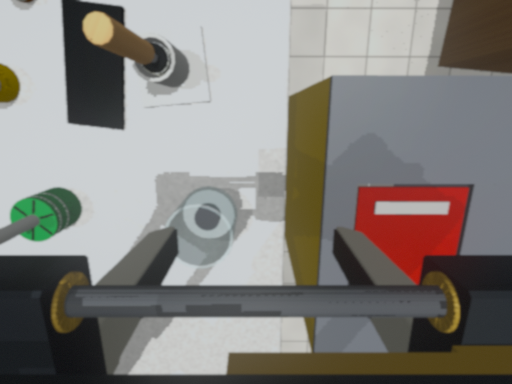

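The wrist view shows the brush top at (98,29), the tube rim near (156,58), the jar rim centred near (197,235) and the flap's far corners near (360,187) and (470,187).

Run:
```python
from h import *
import pickle
fs=pickle.load(open('f0.pkl','rb')); T,S=fs['top'],fs['side']; W=pickle.load(open('f1.pkl','rb'))[0]
t=lambda x,y:(150+x/4-.4,155+y/4-.4)
s1=lambda x,y:(205+x/5.6-.4,115+y/5.6-.4)
print('brush',tri(W,(98,29),S,s1(184,82)),tri(W,(98,29),T,t(638,71)),atz(W,(98,29),196))
print('tube',atz(W,(156,58),80))
print('jar rim',tri(W,(197,235),S,s1(566,229)),atz(W,(197,235),90))
print('rim edges',[atz(W,q,90).round(1) for q in((160,235),(235,235),(197,204),(197,267))])
print('flap',[atz(W,q,150).round(0) for q in((357,187),(470,186))])
```

```text
brush (array([ 623.9612629 , -112.99675984,  194.13585858]), np.float64(0.930375595482108)) (array([ 625.10601668, -111.53324731,  191.14813786]), np.float64(0.09294117026992388)) [ 623.99459585 -113.82922032  196.        ]
tube [ 624.39762562 -116.2532747    80.        ]
jar rim (array([ 424.81519787, -151.37283739,   87.90784673]), np.float64(5.063942226232646)) [ 428.39450482 -151.45071537   90.        ]
rim edges [array([ 428.3, -107.3,   90. ]), array([ 428.5, -196.8,   90. ]), array([ 467.1, -153.4,   90. ]), array([ 385.9, -149.3,   90. ])]
flap [array([ 503., -316.,  150.]), array([ 504., -421.,  150.])]
```

```bash
python3 -m inch '[[3.2,-2.7,0,0,0,0,1],[3.2,-2.7,0,0,0,0,1],[3.2,-2.7,0,0,0,0,1],[3.3,-2.75,0,0,0,0,1],[0,0,2,0,0,0,1],[0,0,3,0,0,0,1],[0,0,3,0,0,0,1],[0,0,3,0,0,0,1]]' && python3 -m inch '[[0,0,1.6,0,0,0,1],[0,0,0,0,0,0,0.1],[0,0,0,0,0,0,0.1],[0,0,0,0,0,0,0.1],[0,0,0,0,0,0,0.1],[0,0,0,0,0,0,0.1],[0,0,0,0,0,0,0.1],[0,0,0,0,0,0,0.1]]' 25 && python3 -m inch '[[0,0,-1,0,0,0,0.1],[0,0,-2,0,0,0,0.1],[0,0,-3,0,0,0,0.1],[0,0,-3,0,0,0,0.1],[0,0,-3,0,0,0,0.1],[0,0,0,0,0,0,0.1],[0,0,0,0,0,0,0.1]]'
python3 - <<'E'
from h import *
import pickle
f=snap('wrist','w2.png'); g=snap('top','t2.png'); s=snap('side','s2b.png')
pickle.dump((f,g,s),open('f2.pkl','wb'))
a=cv2.resize(s['image'][60:200,180:340],None,fx=2.5,fy=2.5); b=cv2.resize(f['image'],(400,300))
c=np.zeros((350,800,3),np.uint8); c[:,:400]=a; c[:300,400:]=b; cv2.imwrite('pics/c2.png',c)
E
```

```text
time_s: 2.7
tcp_pos: [623.4, -114.3, 147.8]
orientation: [1.0, -0.001, 0.0, 0.0]
force: [-0.2, -0.2, -0.5]
gripper_width: 0.999
time_s: 3.5
tcp_pos: [624.1, -112.8, 133.0]
orientation: [1.0, -0.0, 0.0, 0.0]
force: [0.0, 0.2, 0.1]
gripper_width: 0.448
time_s: 4.2
tcp_pos: [624.2, -112.8, 253.4]
orientation: [1.0, -0.0, 0.001, 0.0]
force: [0.2, -0.2, -1.2]
gripper_width: 0.231
```

View pics/c2.png

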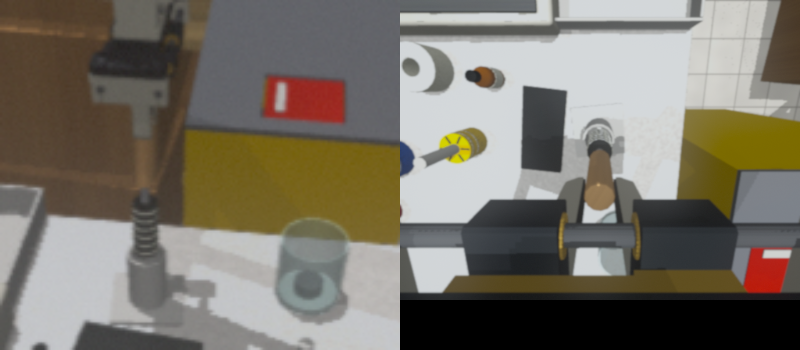

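The brush is held upright but the fingers were still closing when the lift began, so it slipped and hangs low. The handle's lower end is at about (145,188) in the left crop, and I'll compute the tip height from that.

Run:
```python
from h import *
import pickle
f,g,s=pickle.load(open('f2.pkl','rb'))
P=[[624,-112.5,z] for z in range(60,230,10)]
for p,q in zip(P,proj(s,P)): print(p[2],((q-[180,60])*2.5).round(0),end='; ')
print(atz(f,((598-400)*1.28,193*1.28),230),proj(f,[[624,-112.5,z] for z in (220,230,240,250,260)])/1.28+[400,0])
```

```text
60 [145. 263.]; 70 [145. 257.]; 80 [145. 251.]; 90 [145. 244.]; 100 [145. 238.]; 110 [145. 232.]; 120 [144. 225.]; 130 [144. 218.]; 140 [144. 212.]; 150 [144. 205.]; 160 [144. 198.]; 170 [144. 191.]; 180 [143. 184.]; 190 [143. 176.]; 200 [143. 169.]; 210 [143. 161.]; 220 [143. 154.]; [ 610.56091341 -111.79510586  230.        ] [[598.81516996 174.44938471]
 [598.79954201 178.59416225]
 [598.78233737 183.15713221]
 [598.76330476 188.20494343]
 [598.74213652 193.81920092]]
```

The tip is at about z 74, still inside the tube, and the grip is right at the handle's end. I'll lower it back, open, go down to mid-handle and regrip with enough wait.

```bash
python3 -m inch '[[0,0,2,0,0,0,0.1],[0,0,2,0,0,0,0.1],[0,0,1.5,0,0,0,0.1],[0,0,0.8,0,0,0,0.1],[0,0,0,0,0,0,0.1],[0,0,0,0,0,0,0.6],[0,0,0,0,0,0,0.6],[0,0,0,0,0,0,0.6]]' && python3 -m inch '[[0,0,0,0,0,0,0.6],[0,0,0,0,0,0,0.6],[0,0,2,0,0,0,0.6],[0,0,2,0,0,0,0.6],[0,0,1.6,0,0,0,0.6],[0,0,0,0,0,0,0.1],[0,0,0,0,0,0,0.1],[0,0,0,0,0,0,0.1]]' && python3 -m inch '[[0,0,0,0,0,0,0.1],[0,0,0,0,0,0,0.1],[0,0,0,0,0,0,0.1],[0,0,0,0,0,0,0.1],[0,0,0,0,0,0,0.1],[0,0,0,0,0,0,0.1],[0,0,0,0,0,0,0.1],[0,0,0,0,0,0,0.1]]' 30 && python3 -m inch '[[0,0,-1,0,0,0,0.1],[0,0,-2,0,0,0,0.1],[0,0,-3,0,0,0,0.1],[0,0,-3,0,0,0,0.1],[0,0,-2,0,0,0,0.1],[0,0,0,0,0,0,0.1],[0,0,0,0,0,0,0.1]]'
python3 - <<'E'
from h import *
import pickle
f=snap('wrist','w3.png'); g=snap('top','t3.png'); s=snap('side','s3.png')
pickle.dump((f,g,s),open('f3.pkl','wb'))
a=cv2.resize(s['image'][60:200,180:340],None,fx=2.5,fy=2.5); b=cv2.resize(f['image'],(400,300))
c=np.zeros((350,800,3),np.uint8); c[:,:400]=a; c[:300,400:]=b; cv2.imwrite('pics/c3.png',c)
E
```

```text
time_s: 5.15
tcp_pos: [624.6, -113.0, 190.8]
orientation: [1.0, -0.0, 0.001, 0.0]
force: [-0.7, 0.2, -0.3]
gripper_width: 0.439
time_s: 5.95
tcp_pos: [624.8, -113.1, 134.9]
orientation: [1.0, -0.0, 0.001, 0.0]
force: [-0.2, -0.0, 0.3]
gripper_width: 0.392
time_s: 6.75
tcp_pos: [624.6, -113.0, 134.6]
orientation: [1.0, -0.0, 0.001, 0.0]
force: [-0.6, -1.1, 5.8]
gripper_width: 0.236
time_s: 7.45
tcp_pos: [623.7, -112.7, 243.2]
orientation: [1.0, -0.0, -0.0, -0.0]
force: [0.8, 0.3, -1.5]
gripper_width: 0.234
```

View pics/c3.png

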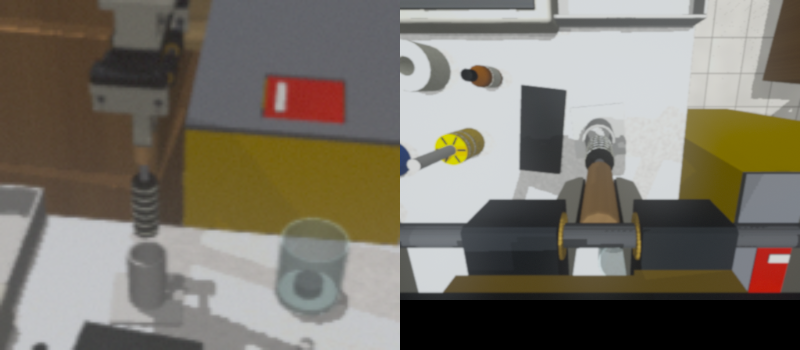

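The brush is now held well, with its tip at about z 112, roughly TCP − 129. Next I'll go over the jar and do three strokes, with the tip down to about 31.

```bash
python3 -m inch '[[-2,0.36,0,0,0,0,0.1],[-3,0.55,0,0,0,0,0.1],[-3,0.55,0,0,0,0,0.1],[-3,0.55,0,0,0,0,0.1],[-3,0.55,0,0,0,0,0.1],[-3,0.55,0,0,0,0,0.1],[-2,0.4,0,0,0,0,0.1],[-0.8,0.14,0,0,0,0,0.1]]' && python3 -m inch '[[0,0,0,0,0,0,0.1],[0,0,0,0,0,0,0.1],[0,0,1.5,0,0,0,0.1],[0,0,2,0,0,0,0.1],[0,0,2,0,0,0,0.1],[0,0,2,0,0,0,0.1],[0,0,0.8,0,0,0,0.1],[0,0,0,0,0,0,0.1]]'
python3 - <<'E'
from h import *
s=snap('side','s4.png');w=snap('wrist')
a=cv2.resize(s['image'][60:200,180:340],None,fx=2.5,fy=2.5); b=cv2.resize(w['image'],(400,300))
c=np.zeros((350,800,3),np.uint8); c[:,:400]=a; c[:300,400:]=b; cv2.imwrite('pics/c4.png',c)
print(arm.get_state()['tcp_pos'],arm.get_state()['force'])
E
```

```text
time_s: 8.4
tcp_pos: [423.9, -149.0, 242.7]
orientation: [1.0, -0.001, -0.001, -0.001]
force: [0.4, -0.2, -1.1]
gripper_width: 0.229
time_s: 9.2
tcp_pos: [426.0, -148.7, 159.5]
orientation: [1.0, 0.0, -0.001, -0.001]
force: [0.4, 1.3, -0.6]
gripper_width: 0.231
[ 426.80094467 -149.42311263  161.13242257] [ 0.20201034 -0.23216688 -0.54647408]
```

View pics/c4.png

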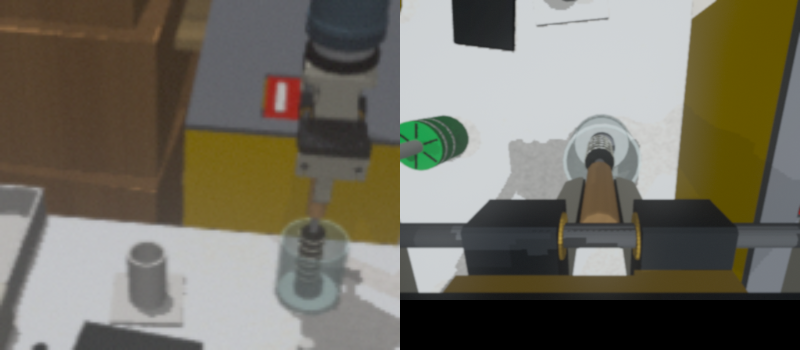

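The brush is inside the jar with its head just over the post. I'll go 5 mm lower, then do the remaining strokes.

```bash
python3 -m inch '[[0,0,0.5,0,0,0,0.1],[0,0,0,0,0,0,0.1],[0,0,-2,0,0,0,0.1],[0,0,-2,0,0,0,0.1],[0,0,-2,0,0,0,0.1],[0,0,0,0,0,0,0.1],[0,0,0,0,0,0,0.1]]' && python3 -m inch '[[0,0,2,0,0,0,0.1],[0,0,2,0,0,0,0.1],[0,0,2,0,0,0,0.1],[0,0,0,0,0,0,0.1],[0,0,0,0,0,0,0.1],[0,0,0,0,0,0,0.1]]' && python3 -m inch '[[0,0,-2,0,0,0,0.1],[0,0,-2,0,0,0,0.1],[0,0,-2,0,0,0,0.1],[0,0,0,0,0,0,0.1],[0,0,0,0,0,0,0.1]]' && python3 -m inch '[[0,0,2,0,0,0,0.1],[0,0,2,0,0,0,0.1],[0,0,2,0,0,0,0.1],[0,0,0,0,0,0,0.1],[0,0,0,0,0,0,0.1],[0,0,0,0,0,0,0.1]]' && python3 -m inch '[[0,0,-2,0,0,0,0.1],[0,0,-2,0,0,0,0.1],[0,0,-2,0,0,0,0.1],[0,0,-3,0,0,0,0.1],[0,0,0,0,0,0,0.1],[0,0,0,0,0,0,0.1]]'
```

```text
time_s: 10.0
tcp_pos: [426.1, -149.3, 215.7]
orientation: [1.0, -0.0, 0.0, 0.0]
force: [0.0, -0.8, -1.3]
gripper_width: 0.235
time_s: 10.6
tcp_pos: [426.1, -149.3, 155.8]
orientation: [1.0, -0.0, 0.0, -0.0]
force: [1.3, -0.7, -1.2]
gripper_width: 0.233
time_s: 11.1
tcp_pos: [426.1, -149.3, 215.8]
orientation: [1.0, -0.0, 0.001, 0.0]
force: [-0.5, -1.0, -1.3]
gripper_width: 0.233
time_s: 11.7
tcp_pos: [426.3, -149.5, 156.2]
orientation: [1.0, -0.0, 0.0, 0.0]
force: [0.5, -0.1, -1.0]
gripper_width: 0.231
time_s: 12.3
tcp_pos: [426.4, -149.5, 246.5]
orientation: [1.0, -0.0, 0.001, 0.001]
force: [0.4, -0.5, -1.1]
gripper_width: 0.236
```

```bash
python3 -m inch '[[2,-0.37,0,0,0,0,0.1],[3,-0.55,0,0,0,0,0.1],[3,-0.55,0,0,0,0,0.1],[3,-0.55,0,0,0,0,0.1],[3,-0.55,0,0,0,0,0.1],[3,-0.55,0,0,0,0,0.1],[2,-0.4,0,0,0,0,0.1],[0.75,-0.15,0,0,0,0,0.1]]' && python3 -m inch '[[0,0,0,0,0,0,0.1],[0,0,0,0,0,0,0.1],[0,0,1,0,0,0,0.1],[0,0,1.5,0,0,0,0.1],[0,0,1.5,0,0,0,0.1],[0,0,1,0,0,0,0.1],[0,0,0,0,0,0,0.1]]' && python3 -m inch '[[0,0,1.5,0,0,0,0.1],[0,0,1.5,0,0,0,0.1],[0,0,1.5,0,0,0,0.1],[0,0,1,0,0,0,0.1],[0,0,0.4,0,0,0,0.1],[0,0,0,0,0,0,0.1],[0,0,0,0,0,0,0.1]]'
```

```text
time_s: 13.1
tcp_pos: [624.3, -111.8, 243.3]
orientation: [1.0, 0.0, -0.001, -0.001]
force: [-0.9, 0.2, -1.1]
gripper_width: 0.232
time_s: 13.8
tcp_pos: [621.9, -112.5, 193.8]
orientation: [1.0, -0.0, -0.002, -0.001]
force: [-0.3, -0.1, -1.0]
gripper_width: 0.236
time_s: 14.5
tcp_pos: [624.0, -112.8, 137.5]
orientation: [1.0, -0.0, 0.001, 0.0]
force: [0.6, -0.8, -1.1]
gripper_width: 0.232
```

```bash
python3 -m inch '[[0,0,0,0,0,0,0.6],[0,0,0,0,0,0,0.6],[0,0,0,0,0,0,0.6],[0,0,0,0,0,0,0.6],[0,0,0,0,0,0,0.6],[0,0,-2,0,0,0,0.6],[0,0,-3,0,0,0,0.6],[0,0,-3,0,0,0,0.6]]' && python3 -m inch '[[0,0,-3,0,0,0,0.6],[0,-2,-1.5,0,0,0,0.6],[-1,-4,0,0,0,0,0.6],[-1,-4,0,0,0,0,0.6],[-1,-4,0,0,0,0,0.6],[-1,-4,0,0,0,0,0.6],[-1,-4,0,0,0,0,0.6],[-1,-4,0,0,0,0,0.6]]' && python3 -m inch '[[0,-3,0,0,0,0,0.6],[0,-2,0,0,0,0,0.6],[-4,0,0,0,0,0,0.6],[-3,0,0,0,0,0,0.6],[0,0,0,0,0,0,0.6],[0,0,0,0,0,0,0.6]]'
python3 - <<'E'
from h import *
import pickle
f=snap('wrist','w5.png'); g=snap('top','t5.png'); s=snap('side','s5.png')
pickle.dump((f,g,s),open('f5.pkl','wb'))
a=cv2.resize(s['image'][60:340,180:340],None,fx=2,fy=2); b=cv2.resize(f['image'],(480,360))
c=np.zeros((560,800,3),np.uint8); c[:,:320]=a; c[:360,320:]=b; c[360:,320:]=cv2.resize(g['image'][130:285,120:360],None,fx=2,fy=2)[:200,:480]; cv2.imwrite('pics/c5.png',c)
E
```

```text
time_s: 15.3
tcp_pos: [623.1, -112.5, 217.0]
orientation: [1.0, -0.0, -0.001, -0.0]
force: [0.1, -0.4, -0.0]
gripper_width: 0.602
time_s: 16.1
tcp_pos: [562.9, 148.9, 261.8]
orientation: [1.0, -0.0, 0.0, -0.0]
force: [-0.2, -0.0, 0.6]
gripper_width: 0.598
time_s: 16.7
tcp_pos: [493.6, 197.6, 262.2]
orientation: [1.0, 0.0, 0.001, -0.0]
force: [0.8, -0.3, 0.6]
gripper_width: 0.603
```

View pics/c5.png

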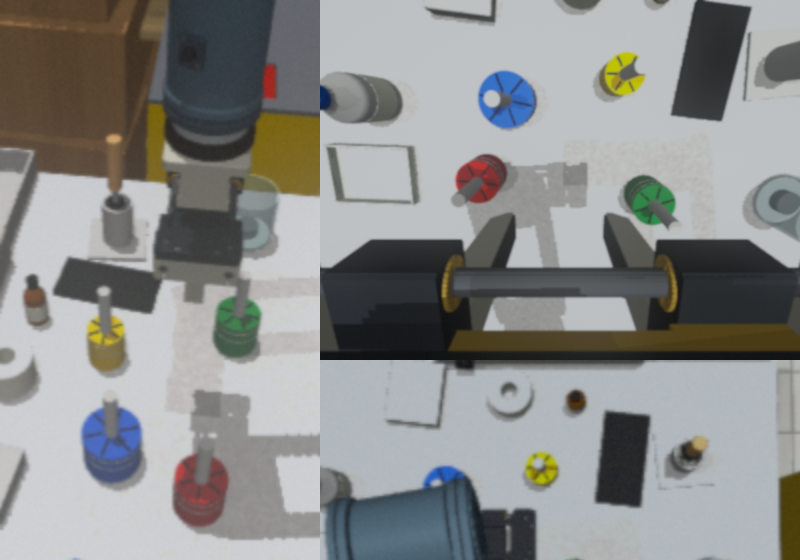

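The brush stands upright in its tube and the four carriers are unmoved. Stem tops in the wrist panel: blue (492,99), red (459,198), green (673,222).

Run:
```python
from h import *
import pickle
f,g,s=pickle.load(open('f5.pkl','rb'))
w=lambda x,y:((x-320)*1.0667,y*1.0667)
sd=lambda x,y:(180+x/2,60+y/2)
for n,a,b in(('blue',(492,99),(110,400)),('red',(459,198),(205,433)),('green',(673,222),(243,280))):
    print(n,tri(f,w(*a),s,sd(*b)),atz(f,w(*a),135))
```

```text
blue (array([573.63021804, 266.25922354, 125.51140746]), np.float64(2.4317289575083456)) [574.62657918 264.24302801 135.        ]
red (array([470.26723555, 303.88712439, 141.11235347]), np.float64(5.718298706119135)) [471.10224021 306.78057984 135.        ]
green (array([433.66792378,  61.11300387, 116.37529413]), np.float64(2.815666983214542)) [442.97448352  70.24389258 135.        ]
```

```bash
python3 -m inch '[[2,-1.7,0,0,0,0,0.6],[3,-2.5,0,0,0,0,0.6],[3.05,-2.54,0,0,0,0,0.6],[0,0,3,0,0,0,0.6],[0,0,3,0,0,0,0.6],[0,0,3,0,0,0,0.6],[0,0,3,0,0,0,0.6],[0,0,2.5,0,0,0,0.6]]' && python3 -m inch '[[0,0,2.2,0,0,0,0.6],[0,0,0,0,0,0,0.6],[0,0,0,0,0,0,0],[0,0,0,0,0,0,0],[0,0,0,0,0,0,0],[0,0,0,0,0,0,0],[0,0,0,0,0,0,0],[0,0,0,0,0,0,0]]' 30 && python3 -m inch '[[0,0,0,0,0,0,0],[0,0,0,0,0,0,0],[0,0,0,0,0,0,0],[0,0,0,0,0,0,0],[0,0,-1,0,0,0,0],[0,0,-1,0,0,0,0],[0,0,0,0,0,0,0]]'
```

```text
time_s: 17.65
tcp_pos: [574.5, 264.3, 114.2]
orientation: [1.0, -0.0, -0.001, 0.0]
force: [-0.1, -0.0, 0.7]
gripper_width: 0.602
time_s: 18.45
tcp_pos: [574.3, 265.0, 95.2]
orientation: [1.0, -0.0, 0.0, -0.0]
force: [-0.8, 0.5, 2.7]
gripper_width: 0.164
time_s: 19.15
tcp_pos: [575.0, 265.0, 116.2]
orientation: [1.0, -0.0, 0.001, -0.0]
force: [0.5, 0.0, -2.2]
gripper_width: 0.166
```

Blue is gripped: width 15.4 mm, with its 2.2 N weight on the wrist. I'll carry it high to above the jar.

```bash
python3 -m inch '[[0,0,-2,0,0,0,0],[0,0,-3,0,0,0,0],[0,0,-3,0,0,0,0],[0,0,-3,0,0,0,0],[0,0,-2.5,0,0,0,0],[-1,2.4,-1,0,0,0,0],[-1.4,4,0,0,0,0,0],[-1.4,4,0,0,0,0,0]]' && python3 -m inch '[[-1.4,4,0,0,0,0,0],[-1.4,4,0,0,0,0,0],[-1.4,4,0,0,0,0,0],[-1.4,4,0,0,0,0,0],[-1.4,4,0,0,0,0,0],[-1.4,4,0,0,0,0,0],[-1.4,4,0,0,0,0,0],[-1.3,2,0,0,0,0,0]]' && python3 -m inch '[[-1.4,1,0,0,0,0,0],[0,0,1,0,0,0,0],[0,0,2,0,0,0,0],[0,0,2,0,0,0,0],[0,0,1,0,0,0,0],[0,0,0,0,0,0,0],[0,0,0,0,0,0,0]]'
python3 - <<'E'
from h import *
import pickle
f=snap('wrist','w6.png'); s=snap('side','s6.png')
pickle.dump((f,s),open('f6.pkl','wb'))
a=cv2.resize(s['image'][110:200,260:340],None,fx=5,fy=5,interpolation=cv2.INTER_CUBIC); b=cv2.resize(f['image'][100:300,160:360],None,fx=2,fy=2,interpolation=cv2.INTER_CUBIC)
c=np.zeros((450,800,3),np.uint8); c[:,:400]=a; c[:400,400:]=b; cv2.imwrite('pics/c6.png',c)
E
```

```text
time_s: 19.95
tcp_pos: [535.5, 160.1, 259.8]
orientation: [1.0, 0.001, 0.0, 0.0]
force: [1.1, -0.6, -2.2]
gripper_width: 0.165
time_s: 20.75
tcp_pos: [424.0, -142.0, 259.6]
orientation: [1.0, -0.001, -0.0, 0.001]
force: [0.0, 0.4, -3.2]
gripper_width: 0.165
time_s: 21.45
tcp_pos: [411.4, -148.9, 199.9]
orientation: [1.0, 0.0, 0.0, -0.0]
force: [0.2, 0.3, -2.5]
gripper_width: 0.163
```

View pics/c6.png

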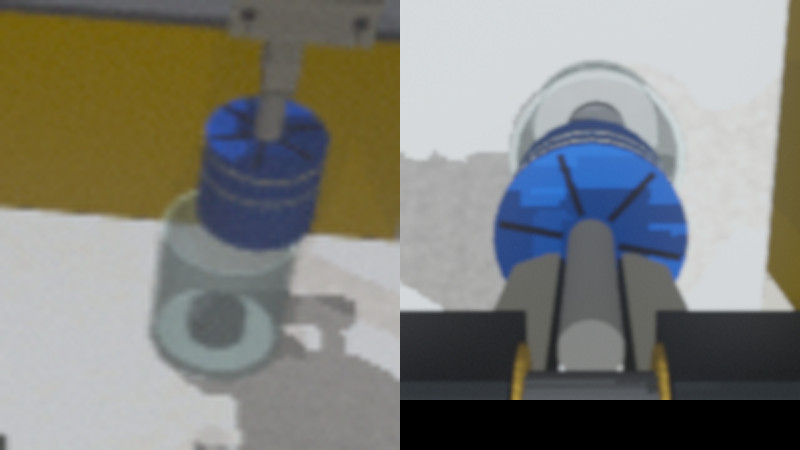

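The side panel shows blue about 25 px (15 mm) to the +x... i.e. near-base side of the jar mouth; I added one row too many. I'll correct by +14 mm and overlay the projected rim and drum outlines to compare.

```bash
python3 -m inch '[[0.7,0,0,0,0,0,0],[0.7,0,0,0,0,0,0],[0,0,0,0,0,0,0],[0,0,0,0,0,0,0],[0,0,0,0,0,0,0]]'
cat >> h.py <<'E'
def circ(c,z,r): 
    a=np.linspace(0,2*np.pi,73); return np.c_[c[0]+r*np.cos(a),c[1]+r*np.sin(a),0*a+z]
def over(f,box,s,curves):
    x0,y0,x1,y1=box; c=cv2.resize(f['image'][y0:y1,x0:x1],None,fx=s,fy=s,interpolation=cv2.INTER_CUBIC)
    for P,col in curves:
        q=((proj(f,P)+.5-[x0,y0])*s).astype(int); cv2.polylines(c,[q.reshape(-1,1,2)],False,col,1)
    return c
E
python3 - <<'E'
from h import *
import pickle
f=snap('wrist'); s=snap('side'); p=arm.get_state()['tcp_pos']; print(p)
pickle.dump((f,s,p),open('f7.pkl','wb'))
j=(425.5,-150); C=[(circ(j,90,42),(0,0,255)),(circ(j,6,38),(0,200,255)),(circ(p,p[2]-95,35),(0,255,0)),(circ(p,p[2]-35,35),(0,255,0))]
c=np.hstack([over(s,(275,110,335,210),6.5,C),np.zeros((650,10,3),np.uint8)]); b=over(f,(180,100,340,260),2.5,C)
o=np.zeros((650,800,3),np.uint8); o[:,:400]=c; o[:400,400:]=b; cv2.imwrite('pics/c7.png',o[:600])
E
```

```text
time_s: 22.05
tcp_pos: [424.9, -149.1, 199.6]
orientation: [1.0, -0.0, -0.0, -0.0]
force: [-1.0, 0.2, -2.1]
gripper_width: 0.164
[ 424.83873073 -149.08345015  199.59589638]
```

View pics/c7.png

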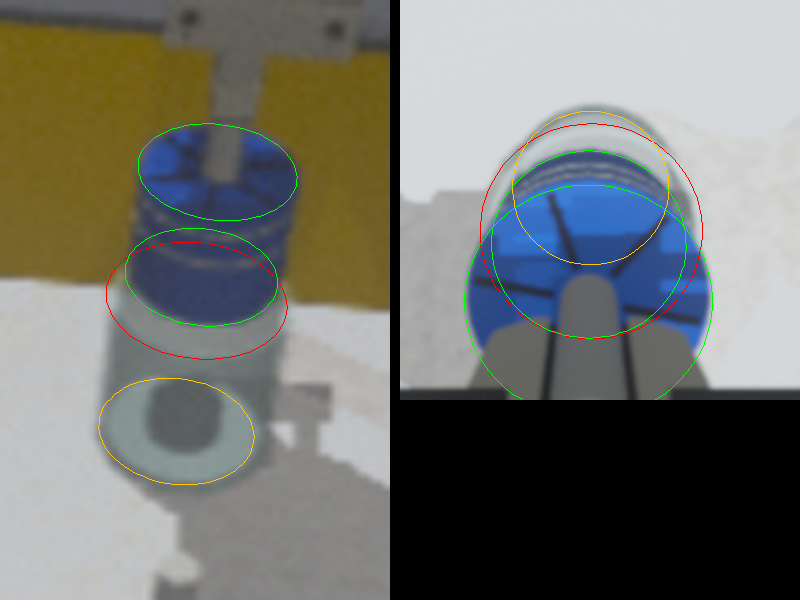

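The overlays fit: the jar floor ring and the drum top both match, with the jar at about (425.5,-150). I'll shift less than 1 mm and lower slowly, watching the force.

```bash
python3 -m inch '[[0.07,0.09,0,0,0,0,0],[0,0,0.5,0,0,0,0],[0,0,0.5,0,0,0,0],[0,0,0.3,0,0,0,0],[0,0,0.3,0,0,0,0],[0,0,0.3,0,0,0,0],[0,0,0,0,0,0,0],[0,0,0,0,0,0,0]]'
```

```text
time_s: 22.95
tcp_pos: [425.4, -150.1, 180.4]
orientation: [1.0, -0.0, -0.0, -0.0]
force: [-0.8, -1.4, -3.4]
gripper_width: 0.167
```

The underside is 5 mm below the rim with no contact, so it's entering. Continuing down.

```bash
python3 -m inch '[[0,0,0.8,0,0,0,0],[0,0,0.8,0,0,0,0],[0,0,0.8,0,0,0,0],[0,0,0.8,0,0,0,0],[0,0,0.8,0,0,0,0],[0,0,0.8,0,0,0,0],[0,0,0,0,0,0,0],[0,0,0,0,0,0,0]]' && python3 -m inch '[[0,0,0.4,0,0,0,0],[0,0,0.4,0,0,0,0],[0,0,0.4,0,0,0,0],[0,0,0,0,0,0,0],[0,0,0,0,0,0,0]]'
```

```text
time_s: 23.75
tcp_pos: [425.5, -149.9, 132.2]
orientation: [1.0, -0.0, -0.0, -0.0]
force: [-2.0, -1.6, -5.1]
gripper_width: 0.17
time_s: 24.25
tcp_pos: [425.6, -149.9, 120.3]
orientation: [1.0, -0.0, -0.0, -0.0]
force: [-1.3, -2.2, -4.8]
gripper_width: 0.169
```

```bash
python3 -m inch '[[0,0,0.3,0,0,0,0],[0,0,0.3,0,0,0,0],[0,0,0.3,0,0,0,0],[0,0,0,0,0,0,0],[0,0,0,0,0,0,0]]' && python3 -m inch '[[0,0,0.3,0,0,0,0],[0,0,0.3,0,0,0,0],[0,0,0.2,0,0,0,0],[0,0,0,0,0,0,0],[0,0,0,0,0,0,0]]'
```

```text
time_s: 24.75
tcp_pos: [425.7, -149.9, 111.4]
orientation: [1.0, -0.0, -0.0, -0.0]
force: [-1.6, -1.9, -3.4]
gripper_width: 0.168
time_s: 25.25
tcp_pos: [425.6, -149.9, 103.4]
orientation: [1.0, -0.0, -0.0, -0.0]
force: [-1.3, -1.8, -4.4]
gripper_width: 0.168
```

No stop on the post: the underside is about 8 mm above the bench. I'll release and look from above.

```bash
python3 -m inch '[[0,0,0.15,0,0,0,0],[0,0,0,0,0,0,0.4],[0,0,0,0,0,0,0.4],[0,0,0,0,0,0,0.4],[0,0,0,0,0,0,0.4],[0,0,0,0,0,0,0.4],[0,0,-1,0,0,0,0.4],[0,0,-2,0,0,0,0.4]]' && python3 -m inch '[[0,0,-3,0,0,0,0.4],[0,0,-3,0,0,0,0.4],[-1,-4,-3,0,0,0,0.6],[0,-4,-3,0,0,0,0.6],[0,-4,0,0,0,0,0.6],[0,-4,0,0,0,0,0.6],[0,0,0,0,0,0,0.6],[0,0,0,0,0,0,0.6]]'
python3 - <<'E'
from h import *
import pickle
f=snap('wrist','w8.png'); s=snap('side','s8.png'); g=snap('top')
pickle.dump((f,s,g),open('f8.pkl','wb'))
j=(425.5,-150)
C=[(circ(j,z,8),(0,0,255)) for z in(141,)]+[(circ(j,66,35),(0,255,0))]
G=[(circ((434.3,66),135,8),(0,0,255))]
o=np.zeros((600,800,3),np.uint8)
o[:455,:390]=over(s,(275,120,335,190),6.5,C); b=over(f,(0,0,512,384),.8,[]); o[:b.shape[0],390:390+b.shape[1]]=b
b=over(g,(220,210,360,300),2.8,C+G); o[b.shape[0]*0+310:310+b.shape[0],400:400+b.shape[1]]=b[:, :400]
cv2.imwrite('pics/c8.png',o)
E
```

```text
time_s: 26.05
tcp_pos: [424.8, -149.4, 131.9]
orientation: [1.0, -0.0, -0.001, -0.001]
force: [-0.2, -0.3, -0.1]
gripper_width: 0.406
time_s: 26.85
tcp_pos: [415.9, 9.8, 252.3]
orientation: [1.0, 0.001, 0.0, 0.0]
force: [-0.5, -1.1, -0.5]
gripper_width: 0.601
```

View pics/c8.png

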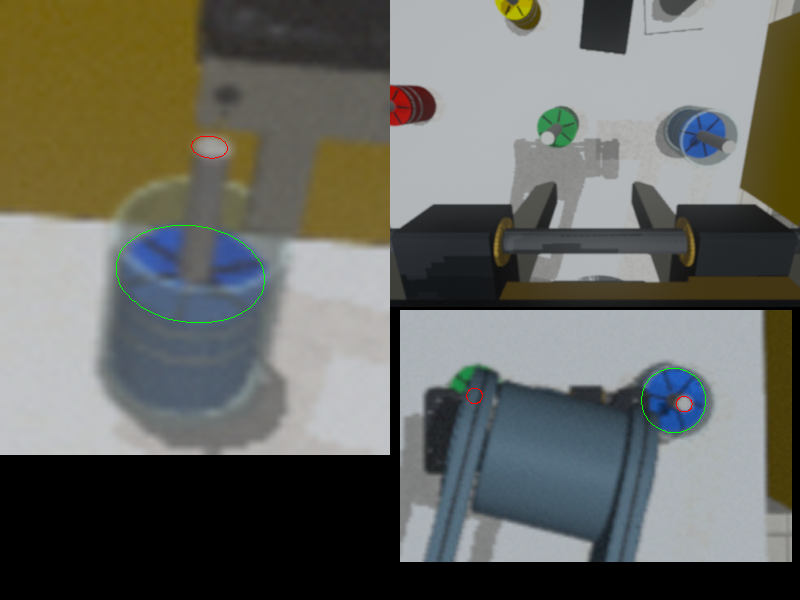

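Blue is nested: its stem top fits the predicted z 141 circle on the jar axis and its drum sits well below the rim. Next I'll locate green in the wrist panel, stem top at (547,138), and check the other drums against their starting places by colour.

```bash
cat >> h.py <<'E'
HUE=dict(red=(0,6),green=(45,80),yellow=(22,34),blue=(100,125))
def drum(f,n,zc=30):
    h=cv2.cvtColor(f['image'],cv2.COLOR_BGR2HSV); lo,hi=HUE[n]
    m=cv2.inRange(h,(lo,110,40),(hi,255,255)); k,l,st,c=cv2.connectedComponentsWithStats(m)
    r=[(st[i,4],tuple(c[i].round(1)),atz(f,c[i],zc).round(0)[:2].tolist()) for i in range(1,k) if 30<st[i,4]<6000]
    return sorted(r,reverse=True)[:3]
E
python3 - <<'E'
from h import *
import pickle
f,s,g=pickle.load(open('f8.pkl','rb')); f0=pickle.load(open('f0.pkl','rb'))
print(atz(f,(196,172.5),135),atz(f,(196,172.5),133))
for n in('green','yellow','red'): print(n,drum(f0['side'],n),drum(s,n),'\n  ',drum(f0['top'],n),drum(g,n))
E
```

```text
[435.32777266  65.96282555 135.        ] [434.93592509  66.36060686 133.        ]
green [] [(np.int32(31), (np.float64(296.9), np.float64(221.9)), [436.0, 62.0])] 
   [(np.int32(233), (np.float64(246.6), np.float64(238.7)), [434.0, 67.0])] [(np.int32(51), (np.float64(242.1), np.float64(234.4)), [447.0, 81.0])]
yellow [(np.int32(3329), (np.float64(297.8), np.float64(133.0)), [446.0, -342.0]), (np.int32(167), (np.float64(232.3), np.float64(226.4)), [608.0, 101.0]), (np.int32(66), (np.float64(232.4), np.float64(240.8)), [600.0, 148.0])] [(np.int32(1932), (np.float64(278.5), np.float64(131.8)), [515.0, -340.0]), (np.int32(336), (np.float64(333.7), np.float64(144.9)), [323.0, -292.0]), (np.int32(169), (np.float64(232.3), np.float64(226.4)), [608.0, 101.0])] 
   [(np.int32(1645), (np.float64(359.5), np.float64(233.5)), [449.0, -288.0]), (np.int32(165), (np.float64(230.6), np.float64(184.2)), [606.0, 117.0])] [(np.int32(1641), (np.float64(359.5), np.float64(233.5)), [449.0, -288.0]), (np.int32(164), (np.float64(230.6), np.float64(184.2)), [606.0, 118.0])]
red [(np.int32(465), (np.float64(303.0), np.float64(99.5)), [433.0, -566.0]), (np.int32(127), (np.float64(273.3), np.float64(299.7)), [481.0, 299.0]), (np.int32(108), (np.float64(286.9), np.float64(304.3)), [449.0, 307.0])] [(np.int32(283), (np.float64(297.3), np.float64(99.2)), [456.0, -565.0]), (np.int32(254), (np.float64(279.4), np.float64(302.7)), [466.0, 305.0]), (np.int32(32), (np.float64(287.7), np.float64(292.8)), [449.0, 278.0])] 
   [(np.int32(1193), (np.float64(398.5), np.float64(236.0)), [441.0, -411.0]), (np.int32(249), (np.float64(169.7), np.float64(228.2)), [468.0, 309.0])] [(np.int32(1196), (np.float64(398.4), np.float64(236.1)), [441.0, -411.0]), (np.int32(241), (np.float64(169.6), np.float64(228.2)), [468.0, 309.0])]
```

```bash
python3 -m inch '[[0.9,-2.6,0,0,0,0,0.6],[1,-3,0,0,0,0,0.6],[0,0,2,0,0,0,0.6],[0,0,3,0,0,0,0.6],[0,0,3,0,0,0,0.6],[0,0,3,0,0,0,0.6],[0,0,3,0,0,0,0.6],[0,0,1.7,0,0,0,0.6]]' && python3 -m inch '[[0,0,0,0,0,0,0.6],[0,0,0,0,0,0,0],[0,0,0,0,0,0,0],[0,0,0,0,0,0,0],[0,0,0,0,0,0,0],[0,0,0,0,0,0,0],[0,0,0,0,0,0,0],[0,0,0,0,0,0,0]]' && python3 -m inch '[[0,0,0,0,0,0,0],[0,0,0,0,0,0,0],[0,0,-2,0,0,0,0],[0,0,-3,0,0,0,0],[0,0,-4,0,0,0,0],[0,0,-4,0,0,0,0],[0,0,-4,0,0,0,0],[0,0,-3,0,0,0,0]]'
```

```text
time_s: 27.8
tcp_pos: [433.9, 63.8, 92.3]
orientation: [1.0, -0.001, -0.002, -0.0]
force: [-0.4, 0.1, 1.1]
gripper_width: 0.598
time_s: 28.6
tcp_pos: [435.1, 65.3, 94.9]
orientation: [1.0, -0.0, 0.0, -0.0]
force: [0.5, 1.2, 3.7]
gripper_width: 0.166
time_s: 29.4
tcp_pos: [434.9, 65.1, 296.5]
orientation: [1.0, -0.0, 0.001, 0.0]
force: [1.0, 0.1, -2.6]
gripper_width: 0.168
```

```bash
python3 -m inch '[[0.3,2.6,0,0,0,0,0],[0.3,4,0,0,0,0,0],[0.3,4,0,0,0,0,0],[0.3,4,0,0,0,0,0],[0.3,4,0,0,0,0,0],[0.3,4,0,0,0,0,0],[0.3,4,0,0,0,0,0],[0,4,0,0,0,0,0]]' && python3 -m inch '[[0,4,0,0,0,0,0],[0,4,0,0,0,0,0],[0,3,0,0,0,0,0],[0,2,0,0,0,0,0],[0,0,0,0,0,0,0],[0,0,1.5,0,0,0,0],[0,0,2,0,0,0,0],[0,0,1,0,0,0,0]]'
python3 - <<'E'
from h import *
s=snap('side'); w=snap('wrist'); p=arm.get_state()['tcp_pos']; print(p)
C=[(circ(p,p[2]-95,30),(0,255,0))]; F=[(np.array([[395,-316,150],[505,-316,150],[505,-426,150],[395,-426,150],[395,-316,150]]),(255,255,0))]
o=np.zeros((420,800,3),np.uint8); a=over(s,(250,60,350,160),4,C+F); o[:400,:400]=a
b=over(w,(56,40,456,340),1,C+F); o[:300,400:]=b; cv2.imwrite('pics/c9.png',o)
E
```

```text
time_s: 30.2
tcp_pos: [455.5, -242.3, 293.5]
orientation: [1.0, -0.0, -0.001, -0.001]
force: [0.7, 0.3, -2.5]
gripper_width: 0.168
time_s: 31.0
tcp_pos: [455.1, -369.0, 247.2]
orientation: [1.0, 0.0, -0.001, -0.002]
force: [0.3, -0.0, -2.4]
gripper_width: 0.163
[ 455.11804597 -369.11938273  247.43367856]
```

View pics/c9.png

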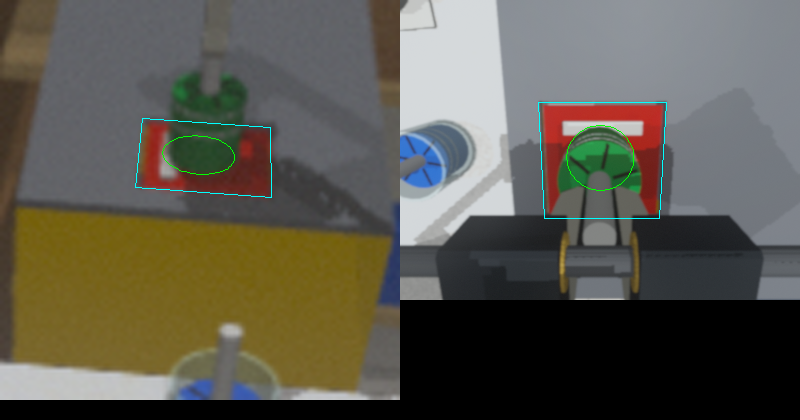

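The opening outline fits the red flap and the carrier is centred over it. I'll push it down through the flap and release.

```bash
python3 -m inch '[[0,0.15,1,0,0,0,0],[0,0,1.2,0,0,0,0],[0,0,1.2,0,0,0,0],[0,0,1.2,0,0,0,0],[0,0,1.2,0,0,0,0],[0,0,1.2,0,0,0,0],[0,0,0,0,0,0,0],[0,0,0,0,0,0,0]]' && python3 -m inch '[[0,0,0,0,0,0,0.5],[0,0,0,0,0,0,0.5],[0,0,0,0,0,0,0.5],[0,0,0,0,0,0,0.5],[0,0,0,0,0,0,0.5],[0,0,0,0,0,0,0.5],[0,0,-2,0,0,0,0.5],[0,0,-4,0,0,0,0.5]]' && python3 -m inch '[[0,0,-4,0,0,0,0.6],[0,-2,-2,0,0,0,0.6],[0.5,-4,0,0,0,0,0.6],[1,-4,0,0,0,0,0.6],[1,-4,0,0,0,0,0.6],[1,-4,0,0,0,0,0.6],[1,-4,0,0,0,0,0.6],[1,-4,0,0,0,0,0.6]]'
python3 - <<'E'
from h import *
import pickle
s=snap('side','s10.png'); g=snap('top','t10.png'); w=snap('wrist','w10.png')
pickle.dump((w,s,g),open('f10.pkl','wb')); f0=pickle.load(open('f0.pkl','rb'))
for n in('green','yellow','red','blue'): print(n,drum(s,n),'\n  ',drum(g,n))
# flap shut? compare flap region in top with start
q=proj(g,[[395,-316,150],[505,-426,150]]); print(q)
x0,y0,x1,y1=383,214,420,256
d=cv2.absdiff(g['image'],f0['top']['image'])[y0:y1,x0:x1]; print('flap diff',d.mean(),d.max())
E
```

```text
time_s: 31.9
tcp_pos: [455.8, -372.2, 179.2]
orientation: [1.0, -0.0, -0.0, -0.0]
force: [1.4, 0.4, -2.9]
gripper_width: 0.163
time_s: 32.7
tcp_pos: [454.4, -370.7, 236.8]
orientation: [1.0, -0.0, -0.003, -0.003]
force: [0.8, -0.6, -0.4]
gripper_width: 0.498
time_s: 33.5
tcp_pos: [511.0, -110.7, 299.7]
orientation: [1.0, -0.0, 0.0, 0.0]
force: [-0.3, -0.3, -0.3]
gripper_width: 0.602
green [] 
   []
yellow [(np.int32(3295), (np.float64(297.8), np.float64(132.9)), [447.0, -343.0]), (np.int32(170), (np.float64(232.3), np.float64(226.3)), [608.0, 100.0]), (np.int32(60), (np.float64(232.5), np.float64(240.8)), [600.0, 148.0])] 
   [(np.int32(164), (np.float64(230.6), np.float64(184.2)), [606.0, 118.0]), (np.int32(89), (np.float64(365.9), np.float64(276.3)), [316.0, -306.0]), (np.int32(33), (np.float64(363.6), np.float64(186.8)), [597.0, -304.0])]
red [(np.int32(467), (np.float64(303.0), np.float64(99.5)), [433.0, -566.0]), (np.int32(143), (np.float64(286.9), np.float64(302.0)), [449.0, 301.0]), (np.int32(129), (np.float64(273.0), np.float64(301.2)), [481.0, 303.0])] 
   [(np.int32(1138), (np.float64(399.5), np.float64(236.8)), [439.0, -414.0]), (np.int32(251), (np.float64(169.5), np.float64(228.2)), [468.0, 310.0])]
blue [(np.int32(504), (np.float64(357.6), np.float64(123.7)), [231.0, -429.0]), (np.int32(170), (np.float64(217.4), np.float64(347.1)), [588.0, 422.0]), (np.int32(42), (np.float64(310.7), np.float64(160.0)), [400.0, -202.0])] 
   [(np.int32(364), (np.float64(317.2), np.float64(241.9)), [424.0, -155.0]), (np.int32(74), (np.float64(114.3), np.float64(191.9)), [583.0, 486.0])]
[[379.7810666  253.88710624]
 [417.28954843 215.21757132]]
flap diff 6.900900900900901 112
```

Green is gone and the flap blob matches its start in the side view, so it's shut. Yellow and red haven't moved. Yellow is next, at (605,116).

```bash
python3 -m inch '[[1.4,-3.8,0,0,0,0,0.6],[1.6,-3.8,0,0,0,0,0.6],[1.6,-3.8,0,0,0,0,0.6],[1.6,-3.8,0,0,0,0,0.6],[1.6,-3.8,0,0,0,0,0.6],[1.6,-3.65,0,0,0,0,0.6],[0,0,3,0,0,0,0.6],[0,0,4,0,0,0,0.6]]' && python3 -m inch '[[0,0,4,0,0,0,0.6],[0,0,4,0,0,0,0.6],[0,0,3,0,0,0,0.6],[0,0,2.3,0,0,0,0.6],[0,0,0,0,0,0,0.6],[0,0,0,0,0,0,0],[0,0,0,0,0,0,0],[0,0,0,0,0,0,0]]' && python3 -m inch '[[0,0,0,0,0,0,0],[0,0,0,0,0,0,0],[0,0,0,0,0,0,0],[0,0,0,0,0,0,0],[0,0,0,0,0,0,0],[0,0,0,0,0,0,0],[0,0,-2,0,0,0,0],[0,0,-3,0,0,0,0]]'
```

```text
time_s: 34.45
tcp_pos: [607.3, 113.9, 230.6]
orientation: [1.0, 0.0, 0.003, 0.0]
force: [0.4, 0.4, -1.1]
gripper_width: 0.599
time_s: 35.25
tcp_pos: [606.3, 113.8, 98.5]
orientation: [1.0, -0.0, 0.002, 0.0]
force: [0.7, -0.5, 0.2]
gripper_width: 0.389
time_s: 36.05
tcp_pos: [602.8, 114.0, 144.2]
orientation: [1.0, -0.0, -0.003, 0.0]
force: [-0.4, -0.9, -1.8]
gripper_width: 0.169
```

```bash
python3 -m inch '[[0,0,-4,0,0,0,0],[0,0,-4,0,0,0,0],[0,0,-4,0,0,0,0],[-2,2,-2.5,0,0,0,0],[-3,3,0,0,0,0,0],[-3,4,0,0,0,0,0],[-3,4,0,0,0,0,0],[-3.8,4,0,0,0,0,0]]' && python3 -m inch '[[0,4,0,0,0,0,0],[0,4,0,0,0,0,0],[0,4,0,0,0,0,0],[0,4,0,0,0,0,0],[0,4,0,0,0,0,0],[0,4,0,0,0,0,0],[0,4,0,0,0,0,0],[0,3,0,0,0,0,0]]' && python3 -m inch '[[0,0,0,0,0,0,0],[0,0,0,0,0,0,0],[0,0,0,0,0,0,0]]'
```

```text
time_s: 36.85
tcp_pos: [459.0, -53.4, 290.8]
orientation: [1.0, 0.0, -0.001, 0.0]
force: [0.7, -0.8, -3.0]
gripper_width: 0.165
time_s: 37.65
tcp_pos: [459.6, -364.4, 290.4]
orientation: [1.0, -0.001, -0.001, -0.0]
force: [-0.2, 0.0, -0.7]
gripper_width: 0.166
time_s: 37.95
tcp_pos: [460.3, -361.0, 291.1]
orientation: [1.0, 0.0, -0.0, -0.001]
force: [0.0, 1.6, -1.7]
gripper_width: 0.165
```

```bash
python3 -m inch '[[-0.4,1,0,0,0,0,0],[0,0,2.5,0,0,0,0],[0,0,2.5,0,0,0,0],[0,0,1.3,0,0,0,0],[0,0,1.3,0,0,0,0],[0,0,1.3,0,0,0,0],[0,0,1.3,0,0,0,0],[0,0,1.3,0,0,0,0]]' && python3 -m inch '[[0,0,0,0,0,0,0],[0,0,0,0,0,0,0.5],[0,0,0,0,0,0,0.5],[0,0,0,0,0,0,0.5],[0,0,0,0,0,0,0.5],[0,0,0,0,0,0,0.5],[0,0,-3,0,0,0,0.5],[0,0,-4,0,0,0,0.5]]' && python3 -m inch '[[0,0,-4,0,0,0,0.6],[0,-3,-1.5,0,0,0,0.6],[0,-4,0,0,0,0,0.6],[0,-4,0,0,0,0,0.6],[0,-4,0,0,0,0,0.6],[0,-4,0,0,0,0,0.6],[0,-4,0,0,0,0,0.6],[0,-4,0,0,0,0,0.6]]' && python3 -m inch '[[0,-4,0,0,0,0,0.6],[0,-4,0,0,0,0,0.6],[0,-4,0,0,0,0,0.6],[0,-4,0,0,0,0,0.6],[0,-4,0,0,0,0,0.6],[0,-4,0,0,0,0,0.6],[0,0,0,0,0,0,0.6],[0,0,0,0,0,0,0.6]]'
python3 - <<'E'
from h import *
import pickle
s=snap('side','s11.png'); g=snap('top','t11.png'); w=snap('wrist','w11.png')
pickle.dump((w,s,g),open('f11.pkl','wb'))
for n in('yellow','red','green'): print(n,drum(s,n),'\n  ',drum(g,n), drum(w,n))
o=np.zeros((384,800,3),np.uint8); o[:,:512]=w['image']; b=over(s,(240,60,340,190),2.8,[])[:384]; o[:b.shape[0],512:792]=b; cv2.imwrite('pics/c11.png',o)
E
```

```text
time_s: 38.75
tcp_pos: [456.7, -372.3, 176.0]
orientation: [1.0, -0.0, 0.0, 0.0]
force: [1.0, 1.1, -1.5]
gripper_width: 0.168
time_s: 39.55
tcp_pos: [455.4, -371.0, 245.2]
orientation: [1.0, -0.0, -0.002, -0.002]
force: [-0.2, -0.2, 0.0]
gripper_width: 0.499
time_s: 40.35
tcp_pos: [456.2, -100.6, 301.9]
orientation: [1.0, -0.0, 0.0, 0.0]
force: [0.6, -0.6, -0.2]
gripper_width: 0.601
time_s: 41.15
tcp_pos: [456.3, 138.5, 301.7]
orientation: [1.0, 0.001, 0.0, 0.0]
force: [0.0, -0.8, 0.2]
gripper_width: 0.6
yellow [(np.int32(1261), (np.float64(269.7), np.float64(131.2)), [546.0, -339.0]), (np.int32(672), (np.float64(334.4), np.float64(134.2)), [318.0, -353.0])] 
   [(np.int32(1635), (np.float64(359.5), np.float64(233.5)), [449.0, -288.0])] [(np.int32(3765), (np.float64(433.7), np.float64(360.4)), [106.0, -181.0]), (np.int32(610), (np.float64(162.8), np.float64(364.4)), [98.0, 302.0]), (np.int32(575), (np.float64(503.9), np.float64(234.1)), [348.0, -252.0])]
red [(np.int32(325), (np.float64(280.2), np.float64(300.8)), [465.0, 300.0]), (np.int32(40), (np.float64(287.4), np.float64(98.3)), [495.0, -566.0])] 
   [(np.int32(1191), (np.float64(398.4), np.float64(236.0)), [441.0, -410.0])] [(np.int32(1092), (np.float64(132.6), np.float64(158.2)), [467.0, 315.0])]
green [] 
   [] []
```

View pics/c11.png

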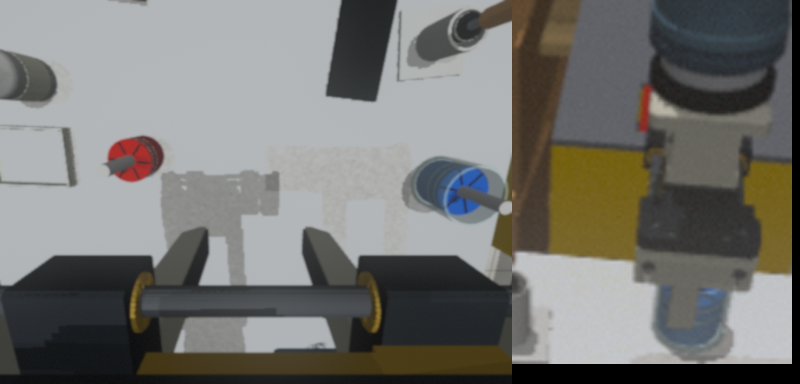

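Yellow is gone, the flap's top-view blob equals its start (shut), and blue is still in the jar. Red's stem top is at (110,164).

Run:
```python
from h import *
import pickle
w,s,g=pickle.load(open('f11.pkl','rb'))
print(atz(w,(110,165),135), atz(w,(120,160),100), [ (q-0).round(0) for q in proj(w,[[466.7,309,134],[466.7,309,60],[470,307,134]])])
```

```text
[474.96511889 298.32970353 135.        ] [475.17497929 302.347657   100.        ] [array([102., 172.]), array([129., 162.]), array([103., 169.])]
```

Using both estimates, red is at about (469,308).

```bash
python3 -m inch '[[0.3,-4,0,0,0,0,0.6],[0.3,-4,0,0,0,0,0.6],[0.3,-4,0,0,0,0,0.6],[0.3,-3,0,0,0,0,0.6],[0,-1.9,3,0,0,0,0.6],[0,0,4,0,0,0,0.6],[0,0,4,0,0,0,0.6],[0,0,4,0,0,0,0.6]]' && python3 -m inch '[[0,0,3,0,0,0,0.6],[0,0,2.6,0,0,0,0.6],[0,0,0,0,0,0,0.6],[0,0,0,0,0,0,0],[0,0,0,0,0,0,0],[0,0,0,0,0,0,0],[0,0,0,0,0,0,0],[0,0,0,0,0,0,0]]' && python3 -m inch '[[0,0,0,0,0,0,0],[0,0,0,0,0,0,0],[0,0,0,0,0,0,0],[0,0,0,0,0,0,0],[0,0,-2,0,0,0,0],[0,0,-3,0,0,0,0],[0,0,0,0,0,0,0],[0,0,0,0,0,0,0]]'
```

```text
time_s: 42.1
tcp_pos: [469.3, 305.6, 150.3]
orientation: [1.0, -0.001, 0.0, -0.0]
force: [0.4, 0.6, -0.4]
gripper_width: 0.598
time_s: 42.9
tcp_pos: [468.9, 307.1, 96.4]
orientation: [1.0, -0.0, 0.001, -0.0]
force: [0.6, 0.1, -0.3]
gripper_width: 0.221
time_s: 43.7
tcp_pos: [468.5, 306.8, 145.2]
orientation: [1.0, -0.0, 0.0, -0.0]
force: [0.4, 0.1, -2.7]
gripper_width: 0.164
```

```bash
python3 -m inch '[[0,0,-4,0,0,0,0],[0,0,-4,0,0,0,0],[0,0,-4,0,0,0,0],[-0.6,2,-3,0,0,0,0],[-0.6,3,0,0,0,0,0],[0,4,0,0,0,0,0],[0,4,0,0,0,0,0],[0,4,0,0,0,0,0]]' && python3 -m inch '[[0,4,0,0,0,0,0],[0,4,0,0,0,0,0],[0,4,0,0,0,0,0],[0,4,0,0,0,0,0],[0,4,0,0,0,0,0],[0,4,0,0,0,0,0],[0,4,0,0,0,0,0],[0,4,0,0,0,0,0]]' && python3 -m inch '[[0,4,0,0,0,0,0],[0,4,0,0,0,0,0],[0,4,0,0,0,0,0],[0,4,0,0,0,0,0],[0,2.5,0,0,0,0,0],[0,0,0,0,0,0,0],[0,0,0,0,0,0,0],[0,0,0,0,0,0,0]]'
```

```text
time_s: 44.5
tcp_pos: [455.4, 135.6, 293.5]
orientation: [1.0, 0.0, -0.002, 0.0]
force: [-0.0, -0.3, -2.7]
gripper_width: 0.17
time_s: 45.3
tcp_pos: [455.5, -184.3, 293.4]
orientation: [1.0, -0.0, -0.001, -0.001]
force: [0.6, 0.4, -1.2]
gripper_width: 0.164
time_s: 46.1
tcp_pos: [456.2, -366.8, 294.4]
orientation: [1.0, 0.0, -0.001, -0.001]
force: [0.1, 0.6, -2.7]
gripper_width: 0.166
```

Over the opening. I'll shift 4 mm, push through, release, and go back up clear toward the starting side for a last look.

```bash
python3 -m inch '[[0,0.4,0,0,0,0,0],[0,0,2.5,0,0,0,0],[0,0,2.5,0,0,0,0],[0,0,1.4,0,0,0,0],[0,0,1.4,0,0,0,0],[0,0,1.4,0,0,0,0],[0,0,1.4,0,0,0,0],[0,0,1.2,0,0,0,0]]' && python3 -m inch '[[0,0,0,0,0,0,0],[0,0,0,0,0,0,0.5],[0,0,0,0,0,0,0.5],[0,0,0,0,0,0,0.5],[0,0,0,0,0,0,0.5],[0,0,0,0,0,0,0.5],[0,0,-3,0,0,0,0.5],[0,0,-4,0,0,0,0.5]]' && python3 -m inch '[[-2,0,-3,0,0,0,0.6],[-4,2,0,0,0,0,0.6],[-4,2,0,0,0,0,0.6],[-4,2,0,0,0,0,0.6],[-4,2,0,0,0,0,0.6],[-4,2,0,0,0,0,0.6],[-4,2,0,0,0,0,0.6],[-4,2,0,0,0,0,0.6]]' && python3 -m inch '[[0,0,0,0,0,0,0.6],[0,0,0,0,0,0,0.6],[0,0,0,0,0,0,0.6],[0,0,0,0,0,0,0.6]]'
python3 - <<'E'
from h import *
import pickle
s=snap('side','s12.png'); g=snap('top','t12.png')
for n in('yellow','red','green'): print(n,drum(s,n),'\n  ',drum(g,n))
f0=pickle.load(open('f0.pkl','rb'))
j=(425.5,-150)
C=[(circ(j,141,8),(0,0,255)),(circ((624,-112.5),196,11),(0,0,255)),(circ((623,-112),6,20),(0,255,0))]
o=np.zeros((600,800,3),np.uint8); a=over(s,(205,70,345,330),2.3,C); o[:598,:322]=a; b=over(g,(120,120,440,300),1.48,C); o[:b.shape[0],324:324+b.shape[1]]=b
b=over(f0['top'],(120,120,440,300),1.48,[]); o[300:300+b.shape[0],324:324+b.shape[1]]=b
cv2.imwrite('pics/c12.png',o)
E
```

```text
time_s: 46.9
tcp_pos: [456.8, -371.4, 177.3]
orientation: [1.0, 0.001, 0.0, 0.0]
force: [0.2, -0.1, -1.5]
gripper_width: 0.167
time_s: 47.7
tcp_pos: [455.4, -371.0, 246.1]
orientation: [1.0, -0.0, -0.002, -0.002]
force: [0.5, -0.1, -0.2]
gripper_width: 0.496
time_s: 48.5
tcp_pos: [154.6, -512.6, 277.9]
orientation: [1.0, -0.0, 0.0, 0.0]
force: [-0.7, -0.1, 0.4]
gripper_width: 0.603
time_s: 48.9
tcp_pos: [157.6, -511.4, 277.7]
orientation: [1.0, 0.001, 0.0, 0.0]
force: [0.2, -0.4, -1.1]
gripper_width: 0.601
yellow [(np.int32(3285), (np.float64(297.8), np.float64(132.9)), [447.0, -343.0])] 
   [(np.int32(1639), (np.float64(359.5), np.float64(233.5)), [449.0, -288.0])]
red [(np.int32(462), (np.float64(303.0), np.float64(99.5)), [433.0, -566.0])] 
   [(np.int32(1207), (np.float64(398.7), np.float64(235.9)), [441.0, -411.0])]
green [] 
   []
```

View pics/c12.png

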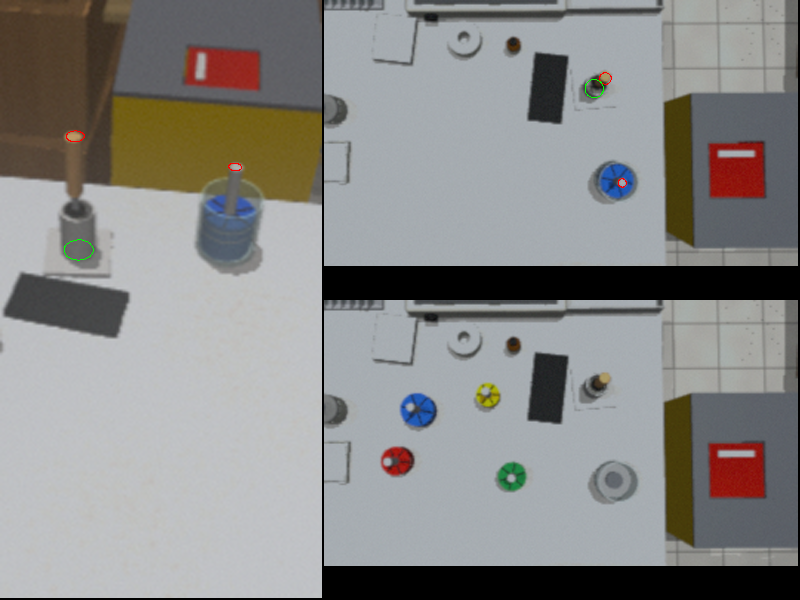

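The final view shows blue in the jar with its stem on the predicted circle, the brush upright in its stand and the flap shut. The bench is otherwise as it was at the start. Handing in.

```bash
python3 -c "
from bench import arm; print(arm.sign_off())"
```

```text
the job is handed in; nothing more can be done
None
```

The job is handed in, after about 49 s of robot time. I scrubbed the jar with three full strokes and put the brush back in its stand. The blue carrier fits and is seated in the jar. Green, yellow and red went through the flap into the bin; there was no orange carrier.

- **Fit:** Blue was the only carrier I tried, because it was the one whose measured width suited the bore. It went in without stopping on the rim or the post, down to about 8 mm above the bench before I let go. Its stem top then matched full seating, at 141 mm on the jar's axis.
- **Last checks:** In the final side and top views the brush is upright in its tube. No rejected carrier is left on the bench, the flap looks the same as at the start (shut), and the jar and other items look unmoved. I could not see inside the bin.
- **Went wrong and mended:** My first brush grasp slipped because I lifted before the fingers had closed. I lowered the brush back into its tube and regripped it before any stroke. I also overshot the jar by about 14 mm when bringing blue over it and corrected that before lowering.
- **Disagreements:** The different views placed the jar centre 2–5 mm apart in y. The wrist force read about 1–3 N more downward than blue's weight while it was going into the jar. I did not find out why, but neither affected the result.

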